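Turn the curing shampoo bars and tidy the soap bench

ROBOT

A 6-joint arm with a two-finger parallel gripper is mounted at the origin on the work surface. World frame = base frame: x ahead of the robot, y to its left, z up, the work surface at z = 0. Lengths are in mm, angles in degrees, forces in N, time in s.
With the tool pointing down it reaches from about 375 to 825 mm from the base axis. Payload 5.5 kg.
Tool frame: the origin (TCP) lies at the very end of the fingers, on their centre line; the grasp point (between the pads) lies 19 mm behind it; z points along the fingers, y is the line along which they close (so a half turn about z gives the same grasp; the last joint's range is limited). The gripper opens to 85 mm and grips with 20 to 120 N. Pads are 22 mm wide; open, the fingers measure 114 mm over their backs; the gripper's body (76 mm by 85 mm) begins 54 mm behind the grasp point. The pads swing forward as they close: fully open they stand 13 mm farther back than shut.
Start: joints at [-69.5, 17.962, -2.699, 69.339, 0, 90], TCP at [210.125, -561.998, 231.299] pointing down, gripper open.
Joint ranges: [-152.73, 152.73], [-39.44, 99.34], [-58.76, 71.6], [-118.89, 123.64], [-81.53, 83.1], [-180, 180]. Speed limits (degrees/s): [136.94, 136.94, 172.46, 180, 180, 180].

INTERFACE

Orientations are given as [roll, pitch, yaw] about the fixed x, y, z axes, in that order (R = Rz(yaw) Ry(pitch) Rx(roll)).
In Python, from cell import bot, viewer gives the robot as it stands.
- The arm moves only by the tool carry_out, never from a script. Its argument "plan" is text: rows parted by semicolons, each of 4 numbers parted by spaces: the shift along the tool's x, y, z in mm, then the turn about the tool's z in degrees. A call has 1 to 10 rows; each row is the pose to reach, as a shift and turn from the pose commanded when the call began, along the tool's axes at that moment; what a row does not reach only later rows make up. A row lasts 1/12 s, in which the tool goes at most 41.7 mm and 7.16 degrees, less where a joint would pass 70% of its speed; a pose out of reach is approached as far as the arm can. A call with a gripper value outside its range is refused whole. "fingers" is the opening, from -1 (shut) to 1 (fully open), set as the call begins (left out, the last holds). The fingers move at their own pace and stop on an object; "grip_force" is the grip in N (left out, the last holds). Time passes only in rows, so rows that repeat a pose let the fingers close. It gives the time, the measured TCP pose, the force, the opening and the grip force at its end, in the units of the state.
- bot.state(): the state, without advancing time (a new reading comes with each control period).
- viewer.read_camera(name): name is "scene" or "top"; returns a dict with "img" (400x640x3 uint8, red, green, blue), "fx", "fy", "cx", "cy" (pixels), "eye" and "attitude" of the camera in the world. Camera axes: x right, y up, looking along -z (the intrinsics and any distortion apply to the point x, -y, -z); pixel columns grow to the right and rows downward; lengths in mm; the calibration is good to about 2 mm. A picture is of the moment at which its call begins. There is no depth.
- bot.close_job(): hands the job in; it is judged then, once.
The state is a dict: "t": time; "joints": joint angles; "joint_velocities": joint speeds; "tau": joint torques, N m; "tool_pos": TCP position; "orientation": TCP orientation; "wrist_force": force on the tool from outside, world axes, zero at the start; "torque": the same for the moment, N m; "grip_width": finger opening in mm; "gripper_force": force on a finger pad.
Only numpy, scipy, OpenCV 4.12 (cv2) and the standard library are available. Lean on these libraries where they do the work, as an engineer would, in place of code of your own. Each camera call takes 0.05 s, during which the arm holds its last target. There are 200 camera calls.

TASK

Every shampoo bar on the cork drying board lies with its stamped flower face up: turn each one over with the spatula so that it lies flat on the board with the flower face down. The bars are still soft, so touch them with the spatula only, never with the gripper. Put the round-faced soap stamps into the round dish and the square-faced ones into the square tray, and at the end leave the spatula hanging by its own hook on the rim of the tall white caddy, its blade clear of the worktop; leave the jar, pumice stone, tin and nail brush where they are.

Things in the scene. Friction and masses are not known exactly. Their poses are not given: they have to be found in the camera images.
- board: Fixed cork drying board, grippy (friction about 1.2 against the bars, other surfaces about 0.6), 280 mm (its x) by 340 mm (its y), 8 mm thick. Origin: centre of its underside, on the worktop (z = 0); its top is at z = 0.008.
- bar1: White shampoo bar: round puck, 64 mm across, 20 mm thick, 70 g. Flat faces 28 mm across; from each the bar slopes out to its 8 mm high rim (18 mm out, 6 mm up), so lying flat its rim is 6 to 14 mm above the board and a thin blade goes under it. Origin: centre of the plain face; z points to the face stamped with a small grey flower (up at the start, down once turned). Absent in some runs.
- bar2: White shampoo bar: round puck, 64 mm across, 20 mm thick, 70 g. Flat faces 28 mm across; from each the bar slopes out to its 8 mm high rim (18 mm out, 6 mm up), so lying flat its rim is 6 to 14 mm above the board and a thin blade goes under it. Origin: centre of the plain face; z points to the face stamped with a small grey flower (up at the start, down once turned). Absent in some runs.
- bar3: White shampoo bar: round puck, 64 mm across, 20 mm thick, 70 g. Flat faces 28 mm across; from each the bar slopes out to its 8 mm high rim (18 mm out, 6 mm up), so lying flat its rim is 6 to 14 mm above the board and a thin blade goes under it. Origin: centre of the plain face; z points to the face stamped with a small grey flower (up at the start, down once turned). Absent in some runs.
- spatula: Steel spatula with upright handle, standing on its blade at the start, 160 g. Origin: on the worktop under the handle. Blade: flat, 2 mm thick, 60 mm wide (y), x = -2.5 to +85 mm, underside at z = 0. A stem (5 mm in x, 14 mm in y) rises at x = 0 to the black handle.
- handle (a point): On the spatula: middle of its black upright handle (18 x 18 mm, z = 127 to 193 mm), at (0, 0, 160) mm in the spatula's frame; grip it from above.
- hook (a point): On the spatula: middle of the hook's underside, at (-14, 0, 122) mm in its frame; it lies on the rim when hung. The hook, a strip 14 mm wide (y), leaves the stem on the side away from the blade; its tongue, x = -25.5 to -29.5 mm, reaches down to z = 96. A wall up to 15 mm thick fits between stem (back face x = -2.5) and tongue.
- blade_tip (a point): On the spatula: the middle of the blade's working edge, underside, at (85, 0, 0) mm in the spatula's frame.
- caddy: Fixed white open-topped rectangular caddy, 110 mm (its x) by 140 mm (its y) outside, 140 mm high, straight walls 5 mm thick, empty. Origin: centre of its underside.
- dish: Fixed round white ceramic dish, 136 mm across the rim, 35 mm high, wall 4 mm, inner floor 5 mm above the worktop and about 124 mm across. Origin: centre of its underside.
- tray: Fixed square aluminium tray, 130 x 130 mm outside, 35 mm high, wall 4 mm, inner floor about 4 mm above the worktop. Origin: centre of its underside, x and y along its sides.
- round1: A wooden soap stamp with a round face: disc 42 mm across and 12 mm thick, with a round grip 20 mm across and 30 mm high in its middle, 42 mm high in all, standing grip up. Origin: centre of its underside, z along the grip. Absent in some runs.
- round2: A wooden soap stamp with a round face: disc 42 mm across and 12 mm thick, with a round grip 20 mm across and 30 mm high in its middle, 42 mm high in all, standing grip up. Origin: centre of its underside, z along the grip. Absent in some runs.
- square1: A wooden soap stamp with a square face: plate 38 x 38 x 12 mm, with a square grip 20 x 20 mm, 30 mm high, in its middle (sides parallel to the plate's), 42 mm high in all, standing grip up. Origin: centre of its underside, z along the grip, x and y along its sides. Absent in some runs.
- square2: A wooden soap stamp with a square face: plate 38 x 38 x 12 mm, with a square grip 20 x 20 mm, 30 mm high, in its middle (sides parallel to the plate's), 42 mm high in all, standing grip up. Origin: centre of its underside, z along the grip, x and y along its sides. Absent in some runs.
- jar: Amber jar, 48 mm across, 50 mm high. Origin: centre of its base. Not part of the job.
- pumice: Grey pumice stone, 65 x 40 x 25 mm. Origin: centre of its underside. Not part of the job.
- tin: Round metal tin, 60 mm across, 30 mm high. Origin: centre of its base. Not part of the job.
- nail_brush: Wooden nail brush, 90 x 36 x 30 mm. Origin: centre of its underside. Not part of the job.

How it is judged (in metres and radians):
On the way:
1. a bar is raised off the board by the spatula (((angle between bar1's own z axis and vertical between 0.3 and 2.2 rad and contact force between bar1 and spatula above 0.02 N) or (angle between bar2's own z axis and vertical between 0.3 and 2.2 rad and contact force between bar2 and spatula above 0.02 N) or (angle between bar3's own z axis and vertical between 0.3 and 2.2 rad and contact force between bar3 and spatula above 0.02 N))), for 0.1 s.
At the end, for the whole second after the job is handed in: Each bar present lies flat (within 9 deg) on the board, flower down; round stamps in the dish, square ones in the tray; the spatula hangs upright (within 17 deg), its hook on the caddy rim (132-150 mm high), blade edge over 6 mm off the worktop; all at rest (angle between each of bar1, bar2, bar3's own z axis and vertical above 2.99 rad and height (world z) of bar1 between 0.024 and 0.032 m and x of bar1 in the frame of board between -0.14 and 0.14 m and y of bar1 in the frame of board between -0.17 and 0.17 m and linear speed of each of bar1, bar2, bar3, round1, round2, square1, square2, spatula below 0.02 m/s and height (world z) of bar2 between 0.024 and 0.032 m and x of bar2 in the frame of board between -0.14 and 0.14 m and y of bar2 in the frame of board between -0.17 and 0.17 m and height (world z) of bar3 between 0.024 and 0.032 m and x of bar3 in the frame of board between -0.14 and 0.14 m and y of bar3 in the frame of board between -0.17 and 0.17 m and horizontal distance between each of round1, round2 and dish below 0.058 m and height (world z) of each of round1, round2, square1, square2 below 0.03 m and x of square1 in the frame of tray between -0.058 and 0.058 m and y of square1 in the frame of tray between -0.058 and 0.058 m and x of square2 in the frame of tray between -0.058 and 0.058 m and y of square2 in the frame of tray between -0.058 and 0.058 m and angle between spatula's own z axis and vertical below 0.3 rad and height (world z) of hook between 0.132 and 0.15 m and height (world z) of blade_tip above 0.006 m and contact force between spatula and caddy above 0.3 N); the robot touches nothing.
It fails at once if the gripper or arm touches a bar (contact force between any of bar1, bar2, bar3 and the fingers above 0.3 N or contact force between any of bar1, bar2, bar3 and the arm above 0.3 N).
It fails at once if the jar, pumice stone, tin or nail brush is moved by more than 35 mm or knocked over (distance of any of jar, pumice, tin, nail_brush from where it was at the start of the episode above 0.035 m or angle between any of jar, pumice, tin, nail_brush's own z axis and vertical above 0.5 rad).
Of bar1, bar2, bar3 only 2 to 3 are there at a start; the rules pass over those that are not, and their reading is None.
Of round1, round2, square1, square2 only 3 to 4 are there at a start; the rules pass over those that are not, and their reading is None.
At some moment in a run one of bar1, bar2, bar3, round1, round2, square1, square2 may be knocked a few centimetres aside while the robot is not near it.
It also fails if it takes over 200 s, if anything falls off the work surface, if the arm or the gripper's body presses on something with over 40 N, if the wrist force passes 120 N, or if a joint passes its speed limit or range.

## Working session

There is one attempt and no reset: what is moved stays moved. The work goes in short steps, Python scripts to look and compute and a tool call to move; the robot and the scene stay as the last step left them, time stands still between calls to the robot, and variables do not carry over. Pictures are saved under pics/ and viewed, at most 14 in all, crops included, and the job is handed in when it is done.

Besides the shell and the picture viewer there is one more tool, called as name(argument=value, ...), one argument or row to a line, values as JSON. carry_out: Moves the arm, as the interface text tells. Its arguments: {"type":"object","properties":{"plan":{"type":"string"},"fingers":{"type":"number"},"grip_force":{"type":"number"}},"required":["plan"]}

```bash
ls; mkdir -p pics; cat > h.py <<'E'
import numpy as np, cv2
from cell import bot, viewer
from scipy.spatial.transform import Rotation as R
def snap(n,f):
    c=viewer.read_camera(n); cv2.imwrite(f'pics/{f}.png',c['img'][...,::-1]); np.save(f'pics/{f}.npy',c,allow_pickle=True); return c
E
python3 - <<'E'
from h import *
for n in('top','scene'):
    c=snap(n,n+'0'); print({k:v for k,v in c.items() if k!='img'})
s=bot.state(); print(s)
E
```

```text
pics
{'fx': 456.02276592812547, 'fy': 456.02276592812547, 'cx': 316.9092793881289, 'cy': 187.72405815601797, 'eye': array([ 340.4870347 ,   11.10976092, 1372.38127233]), 'attitude': array([ 10.76326658,   0.61255428, -90.00532064])}
{'fx': 487.3749200563649, 'fy': 487.3749200563649, 'cx': 317.1886444843454, 'cy': 198.56270587206564, 'eye': array([1236.24347286, -645.55613415,  880.63453408]), 'attitude': array([49.75312411,  0.31478403, 45.21046949])}
{'t': 0.1, 'joints': array([-6.94997788e+01,  1.79989563e+01, -2.74919958e+00,  6.93394749e+01,
        6.29673745e-04,  8.99999154e+01]), 'joint_velocities': array([-0.06221833, -0.09426562,  0.11312608, -0.10413276,  0.00145004,
       -0.03891229]), 'tau': array([ 5.42339803e-04, -5.40768385e+01,  3.40539122e+01,  1.12189425e-02,
        7.27513930e-05,  5.11683155e-06]), 'tool_pos': array([ 209.9468146 , -561.51127037,  230.5277973 ]), 'orientation': array([-1.79912369e+02, -6.29802359e-04,  2.05003048e+01]), 'wrist_force': array([0.95697414, 0.87094707, 0.02146076]), 'torque': array([0.00617427, 0.00645486, 0.03691267]), 'gripper_force': 0.0, 'grip_width': 85.38410202887513}
```

View pics/top0.png

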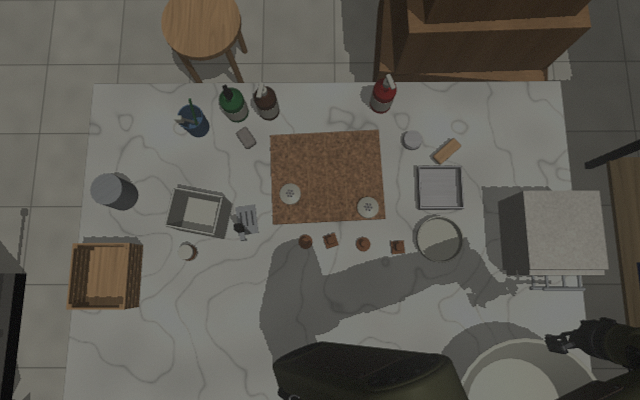

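View pics/scene0.png

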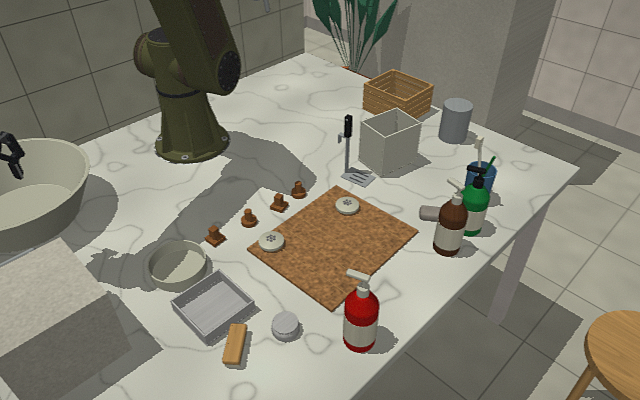

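```bash
cat >> h.py <<'E'
def ray(c,u,v):
    A=R.from_euler('xyz',c['attitude'],degrees=True).as_matrix()
    return A@np.array([(u-c['cx'])/c['fx'],-(v-c['cy'])/c['fy'],-1])
def px(c,u,v,z):
    d=ray(c,u,v); e=c['eye']; return (e+d*(z-e[2])/d[2])[:2].round(1)
def proj(c,p):
    A=R.from_euler('xyz',c['attitude'],degrees=True).as_matrix()
    q=A.T@(np.array(p,float)-c['eye']); return np.round([c['cx']+c['fx']*q[0]/-q[2],c['cy']+c['fy']*q[1]/q[2]],1)
def load(f): return np.load(f'pics/{f}.npy',allow_pickle=True).item()
def crop(f,u0,v0,u1,v1,k,out):
    im=cv2.imread(f'pics/{f}.png')[v0:v1,u0:u1]; cv2.imwrite(f'pics/{out}.png',cv2.resize(im,None,fx=k,fy=k,interpolation=cv2.INTER_CUBIC))
E
python3 - <<'E'
from h import *
crop('top0',160,180,320,260,5,'t0a'); crop('top0',290,150,480,270,4.2,'t0b')
crop('scene0',180,100,440,290,3,'s0a')
E
```

```text
(no output)
```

View pics/t0a.png

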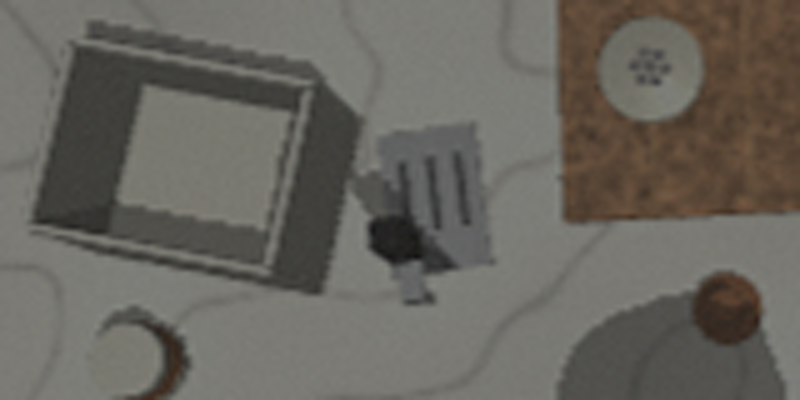

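View pics/t0b.png

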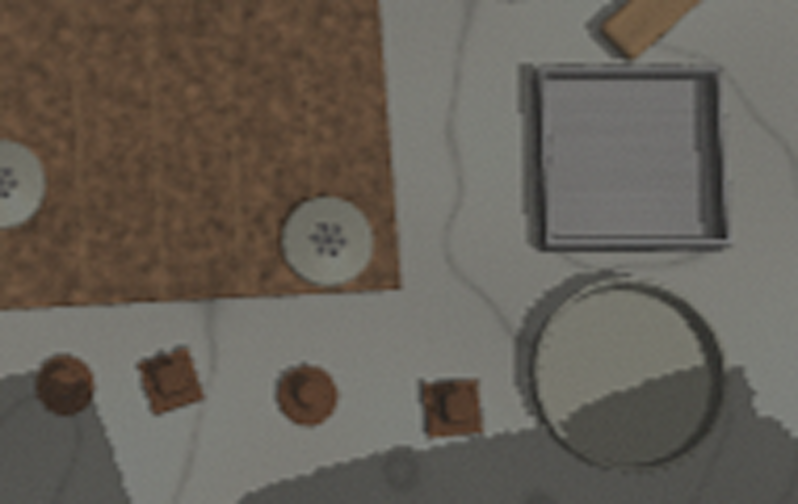

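View pics/s0a.png

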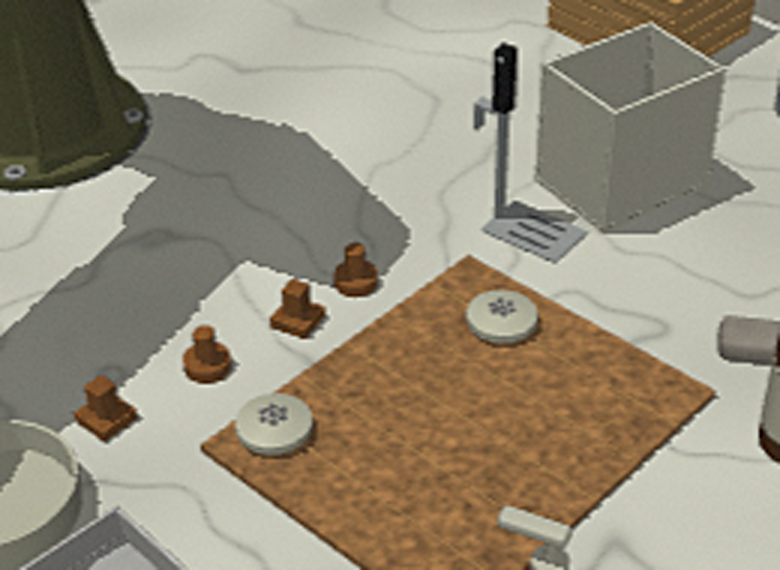

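```bash
python3 - <<'E'
from h import *
c=load('top0')
a=lambda u,v,z:px(c,160+u/5-.4,180+v/5-.4,z)
b=lambda u,v,z:px(c,290+u/4.2-.4,150+v/4.2-.4,z)
for n,u,v in[('rA',65,384),('sA',171,380),('rB',307,395),('sC',451,408)]:print(n,b(u,v,10))
print('sA cor',[b(*p,12) for p in[(137,362),(185,346),(204,397),(157,413)]])
print('sC cor',[b(*p,12) for p in[(420,381),(479,378),(482,434),(425,438)]])
print('bars',a(651,69,20),b(328,240,20),'boardcorners',a(563,221,8),b(400,288,8),px(c,378,130,8),px(c,270,136,8))
print('dish',b(627,375,35),'tray',b(633,157,35),[b(*p,35) for p in[(537,68),(719,68),(727,243),(545,247)]])
print('blade',[a(*p,0) for p in[(378,135),(475,122),(493,264)]])
print('handle',a(396,239,193),'hook',a(412,285,110))
print('caddy',[a(*p,140) for p in[(73,40),(315,85),(270,275),(33,228)]])
# scene checks
s=load('scene0'); q=lambda u,v,z:px(s,180+u/3-.33,100+v/3-.33,z)
print('handle scene top',q(506,47,193),'bars',q(274,416,20+8),q(503,309,28))
print('grips', [q(*p,42) for p in[(355,246),(296,284),(204,329),(100,382)]])
print('caddy',[q(*p,140) for p in[(541,66),(651,25),(725,70),(614,113)]])
E
```

```text
rA [438.1  60.9]
sA [440.8 -14.2]
rB [ 430.2 -110.3]
sC [ 421.  -211.6]
sA cor [array([453.4,   9.8]), array([464.7, -24.2]), array([428.7, -37.4]), array([417.5,  -4.2])]
sC cor [array([ 439.8, -190. ]), array([ 441.9, -231.7]), array([ 402.7, -232.4]), array([ 400. , -192.3])]
bars [580.3 107.3] [ 539.3 -126.4] boardcorners [489.8 160. ] [ 506.4 -178.3] [ 782.6 -164.7] [764.3 171.9]
dish [ 442.2 -330.2] tray [ 596.2 -342.1] [array([ 661.2, -276.9]), array([ 660.9, -406.7]), array([ 534.5, -404.8]), array([ 531.9, -277.1])]
blade [array([543.4, 274.6]), array([551.3, 215.7]), array([464.8, 202.6])]
handle [460.3 226.4] hook [443.3 231.8]
caddy [array([576. , 418.2]), array([550.5, 283.4]), array([446.3, 303.7]), array([471.9, 434. ])]
handle scene top [467.5 232.2] bars [ 545.1 -126.9] [587.4 105.7]
grips [array([440.5,  62.8]), array([443.2, -12.2]), array([ 432.5, -108.7]), array([ 423.4, -211.6])]
caddy [array([456.1, 297.4]), array([482.7, 433.7]), array([586.1, 415.7]), array([558.2, 282.7])]
```

carry_out(
  plan="320 -255 60 20.5;320 -255 60 20.5;320 -255 60 20.5;320 -255 60 20.5;320 -255 60 20.5;320 -255 60 20.5;320 -255 60 20.5;320 -255 60 20.5;320 -255 60 20.5;320 -255 60 20.5",
  fingers=0.1,
)

```text
t: 0.93
tool_pos: [421.0, -208.9, 170.9]
orientation: [-180.0, 0.0, 0.0]
wrist_force: [0.1, -0.8, 0.1]
grip_width: 47.4
gripper_force: 0.0
```

carry_out(
  plan="0 0 0 0;0 0 0 0;0 0 0 0",
)

```text
t: 1.18
tool_pos: [420.3, -211.1, 171.2]
orientation: [180.0, 0.0, 0.0]
wrist_force: [-0.9, -0.9, 0.5]
grip_width: 47.0
gripper_force: 0.0
```

carry_out(
  plan="1.5 0.5 40 0;1.5 0.5 80 0;1.5 0.5 115 0;1.5 0.5 115 0;1.5 0.5 115 0",
)

```text
t: 1.6
tool_pos: [419.7, -212.0, 55.4]
orientation: [-179.9, 0.2, -0.1]
wrist_force: [0.3, 0.4, 0.0]
grip_width: 47.0
gripper_force: 0.0
```

```bash
python3 - <<'E'
from h import *
snap('top','t1');snap('scene','s1');s=bot.state();print(s['tool_pos'],s['grip_width'])
crop('top','t1' and 0,0,1,1,1,'x') if 0 else None
crop('t1',350,200,450,290,4,'a'); crop('s1',160,180,270,280,4,'b')
a=cv2.imread('pics/a.png');b=cv2.imread('pics/b.png');h=400
f=lambda i:cv2.resize(i,(int(i.shape[1]*h/i.shape[0]),h))
m=np.hstack([f(a),f(b)]);cv2.imwrite('pics/m1.png',m);print(m.shape)
c=load('t1');print(proj(c,s['tool_pos']),proj(load('s1'),s['tool_pos']))
E
```

```text
[ 422.94255511 -213.10849917   58.16617226] 46.87961988268788
(400, 884, 3)
[400.2 245.1] [211.4 222.5]
```

View pics/m1.png

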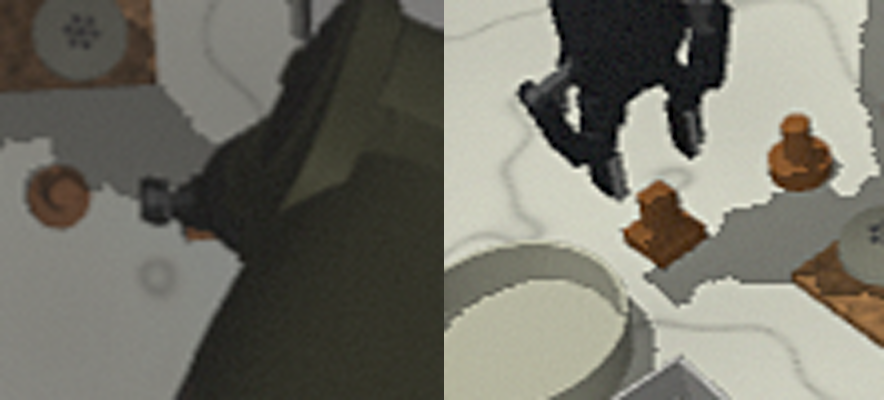

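carry_out(
  plan="0 0 20 0;0 0 39 0;0 0 39 0;0 0 39 0",
)

```text
t: 2.03
tool_pos: [422.7, -212.2, 18.8]
orientation: [180.0, -0.1, -0.0]
wrist_force: [-0.2, 0.2, 0.5]
grip_width: 47.2
gripper_force: 0.0
```

carry_out(
  plan="0 0 0 0;0 0 0 0;0 0 0 0;0 0 0 0;0 0 0 0",
  fingers=-1,
  grip_force=40,
)

```text
t: 2.45
tool_pos: [423.5, -212.4, 19.2]
orientation: [179.9, -0.2, 0.0]
wrist_force: [-1.0, -0.0, 8.3]
grip_width: 19.3
gripper_force: 39.0
```

carry_out(
  plan="0 0 -40 0;0 0 -75 0;0 0 -75 0",
)

```text
t: 2.7
tool_pos: [426.4, -213.7, 99.1]
orientation: [179.7, -0.5, 0.0]
wrist_force: [1.8, -0.7, -0.2]
grip_width: 19.6
gripper_force: 39.8
```

carry_out(
  plan="37 33 0 0;74 65 0 0;111 98 0 0;148 130 0 0;148 130 20 0;148 130 40 0;148 130 66 0;148 130 66 0;148 130 66 0",
)

```text
t: 3.45
tool_pos: [569.3, -341.1, 25.8]
orientation: [-179.9, 0.1, -0.0]
wrist_force: [0.0, 1.1, -1.0]
grip_width: 19.4
gripper_force: 42.0
```

carry_out(
  plan="0 0 0 0;0 0 0 0;0 0 0 0;0 0 -40 0;0 0 -80 0;0 0 -80 0",
  fingers=-0.1,
)

```text
t: 3.95
tool_pos: [574.4, -344.1, 115.7]
orientation: [179.6, -0.6, 0.0]
wrist_force: [1.6, -0.8, 1.6]
grip_width: 38.4
gripper_force: 0.0
```

carry_out(
  plan="-128 -328 6 -18.4;-128 -328 6 -18.4;-128 -328 6 -18.4;-128 -328 6 -18.4;-128 -328 6 -18.4;-128 -328 6 -18.4;-128 -328 6 -18.4;-128 -328 6 -18.4;-128 -328 6 -18.4;-128 -328 6 -18.4",
  fingers=0.1,
)

```text
t: 4.78
tool_pos: [440.2, -10.4, 101.0]
orientation: [-179.9, -0.0, 18.7]
wrist_force: [0.1, -0.5, -0.4]
grip_width: 47.2
gripper_force: 0.0
```

```bash
python3 - <<'E'
from h import *
snap('scene','s2');snap('top','t2');print(bot.state()['tool_pos'])
a=cv2.imread('pics/s2.png')[100:340,130:450];cv2.imwrite('pics/m2.png',cv2.resize(a,None,fx=2.5,fy=2.5,interpolation=cv2.INTER_CUBIC))
E
```

```text
[442.52183151 -13.1330763  101.21851142]
```

View pics/m2.png

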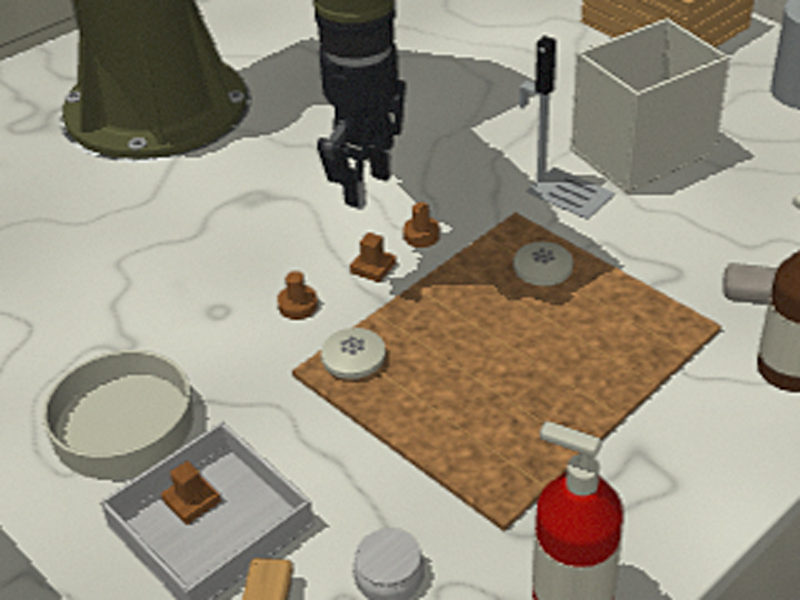

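The first square stamp stands in the tray (190,495 in the crop), and the other stamps and bars haven't moved. Going down on the second square.

carry_out(
  plan="0 0 40 0;0 0 65 0;0 0 83 0;0 0 83 0;0 0 83 0",
)

```text
t: 5.3
tool_pos: [441.9, -14.5, 17.1]
orientation: [-180.0, 0.1, 18.3]
wrist_force: [0.1, -0.1, -0.4]
grip_width: 47.3
gripper_force: 0.0
```

carry_out(
  plan="0 0 0 0;0 0 0 0;0 0 0 0;0 0 0 0;0 0 -40 0;0 0 -75 8;0 0 -75 15;0 0 -75 18.4;0 0 -75 18.4",
  fingers=-1,
)

```text
t: 6.05
tool_pos: [443.0, -13.6, 93.7]
orientation: [180.0, -0.2, -0.1]
wrist_force: [-0.3, -0.2, -1.0]
grip_width: 19.1
gripper_force: 39.4
```

carry_out(
  plan="185 328 0 0;185 328 0 0;185 328 0 0;185 328 0 0;185 328 0 0;185 328 0 0;185 328 0 0;185 328 0 0;185 328 0 0;185 328 0 0",
)

```text
t: 6.88
tool_pos: [629.6, -348.2, 90.9]
orientation: [179.8, -0.1, -0.1]
wrist_force: [-0.4, 0.7, -0.5]
grip_width: 19.4
gripper_force: 39.6
```

carry_out(
  plan="0 0 20 0;0 0 40 0;0 0 66 0;0 0 66 0;0 0 66 0",
)

```text
t: 7.3
tool_pos: [625.8, -340.8, 24.9]
orientation: [-179.9, 0.1, 0.1]
wrist_force: [0.0, 0.6, -0.8]
grip_width: 19.0
gripper_force: 41.9
```

carry_out(
  plan="0 0 0 0;0 0 0 0;0 0 0 0;0 0 -40 0;0 0 -80 0;0 0 -80 0",
  fingers=-0.1,
)

```text
t: 7.8
tool_pos: [631.5, -343.9, 115.9]
orientation: [179.7, -0.6, 0.0]
wrist_force: [1.9, -0.9, 1.7]
grip_width: 38.5
gripper_force: 0.0
```

carry_out(
  plan="-196 -232 10 0;-196 -232 10 0;-196 -232 10 0;-196 -232 10 0;-196 -232 10 0;-196 -232 10 0;-196 -232 10 0;-196 -232 10 0;-196 -232 10 0;-196 -232 10 0",
  fingers=0.1,
)

```text
t: 8.63
tool_pos: [432.0, -109.6, 97.3]
orientation: [179.9, -0.1, 0.1]
wrist_force: [1.6, -0.2, -0.5]
grip_width: 47.1
gripper_force: 0.0
```

```bash
cat >> h.py <<'E'
def check(f,pts,half=9):
    """shift of scene patches between s0 and new frame"""
    a=cv2.imread('pics/scene0.png',0);b=cv2.imread(f'pics/{f}.png',0);o={}
    for n,(u,v) in pts.items():
        t=a[v-half:v+half,u-half:u+half];w=b[v-half-20:v+half+20,u-half-20:u+half+20]
        r=cv2.matchTemplate(w,t,cv2.TM_CCOEFF_NORMED);_,m,_,l=cv2.minMaxLoc(r);o[n]=(l[0]-20,l[1]-20,round(m,2))
    return o
PTS=dict(rA=(298,190),rB=(248,218),bar1=(348,206),bar2=(271,241))
E
python3 - <<'E'
from h import *
snap('scene','s3');print(check('s3',PTS),bot.state()['tool_pos'])
E
```

```text
{'rA': (0, 0, 0.81), 'rB': (0, 0, 0.99), 'bar1': (0, 0, 0.85), 'bar2': (0, 0, 0.95)} [ 432.81939524 -110.2293811    97.30336629]
```

carry_out(
  plan="0 0 40 0;0 0 65 0;0 0 79 0;0 0 79 0;0 0 79 0",
)

```text
t: 9.1
tool_pos: [431.7, -110.4, 17.0]
orientation: [-180.0, 0.0, -0.1]
wrist_force: [0.4, 0.3, 0.2]
grip_width: 47.0
gripper_force: 0.0
```

carry_out(
  plan="0 0 0 0;0 0 0 0;0 0 0 0;0 0 0 0;0 0 -40 0;0 0 -75 0;0 0 -75 0",
  fingers=-1,
)

```text
t: 9.68
tool_pos: [435.1, -110.5, 98.2]
orientation: [179.9, -0.5, 0.0]
wrist_force: [1.2, -0.2, -0.1]
grip_width: 19.1
gripper_force: 39.2
```

carry_out(
  plan="-11 220 0 0;-11 220 0 0;-11 220 0 0;-11 220 0 0;-11 220 0 0;-11 220 0 0;-11 220 30 0;-11 220 68 0;-11 220 68 0;-11 220 68 0",
)

```text
t: 10.52
tool_pos: [418.5, -328.1, 23.0]
orientation: [-179.8, 0.2, -0.0]
wrist_force: [-0.6, 0.1, -0.7]
grip_width: 18.9
gripper_force: 47.4
```

carry_out(
  plan="0 0 0 0;0 0 0 0;0 0 0 0;0 0 -40 0;0 0 -80 0;0 0 -80 0",
  fingers=-0.1,
)

```text
t: 11.02
tool_pos: [424.2, -332.5, 112.5]
orientation: [179.6, -0.5, 0.0]
wrist_force: [2.3, -0.5, 0.0]
grip_width: 38.3
gripper_force: 0.0
```

carry_out(
  plan="19.5 -391.5 10 0;19.5 -391.5 10 0;19.5 -391.5 10 0;19.5 -391.5 10 0;19.5 -391.5 10 0;19.5 -391.5 10 0;19.5 -391.5 10 0;19.5 -391.5 10 0;19.5 -391.5 10 0;19.5 -391.5 10 0",
  fingers=0.1,
)

```text
t: 11.85
tool_pos: [441.5, 30.6, 95.5]
orientation: [-178.2, -0.1, 2.7]
wrist_force: [0.5, 0.4, -0.8]
grip_width: 46.8
gripper_force: 0.0
```

```bash
python3 - <<'E'
from h import *
snap('scene','s4');print(check('s4',PTS),bot.state()['tool_pos'])
E
```

```text
{'rA': (0, 0, 0.81), 'rB': (20, 11, 0.41), 'bar1': (0, 0, 0.62), 'bar2': (0, 0, 1.0)} [441.88401816  30.04529328  95.30170346]
```

carry_out(
  plan="-1 -32 0 0;-1 -32 0 0;-1 -32 0 0",
)

```text
t: 12.15
tool_pos: [439.7, 41.5, 95.5]
orientation: [-177.5, 0.0, 3.5]
wrist_force: [0.0, -0.2, -0.2]
grip_width: 47.3
gripper_force: 0.0
```

```bash
python3 - <<'E'
from h import *
s=bot.state();print(s['joints'].round(1),s['tool_pos'].round(1),s['orientation'].round(1),s['tau'].round(1),s['wrist_force'].round(1))
E
```

```text
[  3.5   7.2 -35.3  47.5   2.5 179.9] [439.7  41.5  95.5] [-177.5    0.     3.5] [  0.6 -37.3  29.2   0.    0.3   0. ] [ 0.  -0.2 -0.2]
```

carry_out(
  plan="0 0 0 0;0 0 0 0;0 0 0 0",
)

```text
t: 12.4
tool_pos: [439.6, 41.5, 95.2]
orientation: [-177.5, 0.0, 3.5]
wrist_force: [-0.3, 0.1, 0.8]
grip_width: 47.0
gripper_force: 0.0
```

carry_out(
  plan="0 -20 0 -7;0 -20 0 -14;0 -20 0 -18;0 -20 0 -18;0 -20 0 -18;0 -20 0 -18",
)

```text
t: 12.9
tool_pos: [438.4, 61.9, 96.1]
orientation: [-177.6, -0.7, 21.5]
wrist_force: [0.7, 0.2, 0.4]
grip_width: 46.9
gripper_force: 0.0
```

carry_out(
  plan="0 0 0 0;0 0 0 0",
)

```text
t: 13.07
tool_pos: [438.4, 62.0, 96.2]
orientation: [-177.6, -0.7, 21.5]
wrist_force: [0.2, 0.3, 0.8]
grip_width: 46.8
gripper_force: 0.0
```

```bash
cat >> h.py <<'E'
def rel(*targets):
    s=bot.state();M=R.from_euler('xyz',s['orientation'],degrees=True).as_matrix();p=s['tool_pos']
    print('at',p.round(1),s['orientation'].round(1),s['joints'].round(0))
    for t in targets: print(t,(M.T@(np.array(t,float)-p)).round(1))
E
python3 - <<'E'
from h import *
rel((439.5,62,17),(439.5,62,95),(468,-330,95),(468,-330,24),(468,-330,110))
E
```

```text
at [438.4  62.   96.2] [-177.6   -0.7   21.5] [  6.   7. -35.  48.   3. 165.]
(439.5, 62, 17) [ 0.   3.8 79.1]
(439.5, 62, 95) [1.  0.4 1.2]
(468, -330, 95) [-116.3  375.1  -16.4]
(468, -330, 24) [-117.3  378.2   54.5]
(468, -330, 110) [-116.2  374.5  -31.4]
```

carry_out(
  plan="0 2 40 0;0 3 65 0;0 4 79 0;0 4 79 0;0 4 79 0",
)

```text
t: 13.48
tool_pos: [438.8, 61.8, 16.7]
orientation: [-177.5, -0.6, 21.6]
wrist_force: [1.4, 0.5, 0.5]
grip_width: 47.0
gripper_force: 0.0
```

carry_out(
  plan="0 0 0 0;0 0 0 0;0 0 0 0;0 0 0 0;0 0 -40 0;0 0 -78 0;0 0 -78 0",
  fingers=-1,
)

```text
t: 14.07
tool_pos: [444.4, 58.8, 101.4]
orientation: [-177.7, -1.3, 21.6]
wrist_force: [1.5, 0.2, -0.5]
grip_width: 18.5
gripper_force: 39.5
```

carry_out(
  plan="-117 375 -20 0;-117 375 -20 0;-117 375 -20 0;-117 375 -20 0;-117 375 -20 0;-117 375 -20 0;-117 375 -20 0;-117 375 -20 0;-117 375 -20 0;-117 375 -20 0",
)

```text
t: 14.9
tool_pos: [469.8, -339.2, 98.2]
orientation: [-177.8, -0.8, 21.4]
wrist_force: [0.9, 0.7, -0.1]
grip_width: 18.7
gripper_force: 39.6
```

```bash
python3 - <<'E'
from h import *
rel((468,-330,26),(468,-330,110))
E
```

```text
at [ 469.8 -339.2   98.2] [-177.8   -0.8   21.4] [-37.  22. -15.  54.   2. 122.]
(468, -330, 26) [ 0.6 -6.4 72.5]
(468, -330, 110) [  1.8  -9.6 -11.4]
```

carry_out(
  plan="0 0 0 0;0 0 0 0",
)

```text
t: 15.07
tool_pos: [469.2, -334.7, 97.5]
orientation: [-177.6, -0.8, 21.5]
wrist_force: [-0.7, 0.1, -0.6]
grip_width: 18.6
gripper_force: 39.6
```

```bash
python3 - <<'E'
from h import *
rel((468,-330,26))
E
```

```text
at [ 469.2 -334.7   97.5] [-177.6   -0.8   21.5] [-37.  22. -16.  54.   2. 122.]
(468, -330, 26) [-0.3 -1.8 71.7]
```

carry_out(
  plan="0 -1 30 0;0 -2 72 0;0 -2 72 0;0 -2 72 0",
)

```text
t: 15.4
tool_pos: [466.4, -325.9, 24.4]
orientation: [-177.3, -0.6, 21.7]
wrist_force: [0.5, -0.7, -0.1]
grip_width: 18.6
gripper_force: 46.8
```

carry_out(
  plan="0 0 0 0;0 0 0 0;0 0 0 0;0 0 -40 0;0 0 -80 0;0 0 -120 0;0 0 -160 0;0 0 -160 0;0 0 -160 0",
  fingers=-0.1,
)

```text
t: 16.15
tool_pos: [471.1, -337.5, 190.0]
orientation: [-178.0, -1.0, 21.6]
wrist_force: [0.1, 0.4, -1.2]
grip_width: 38.5
gripper_force: 0.0
```

carry_out(
  plan="0 0 0 -7;0 0 0 -14;0 0 0 -21;0 0 0 -28;0 0 0 -35;0 0 0 -42;0 0 0 -49;0 0 0 -56;0 0 0 -63;0 0 0 -70",
)

```text
t: 16.98
tool_pos: [468.2, -335.3, 184.5]
orientation: [-179.8, -2.6, 92.0]
wrist_force: [0.6, 0.4, -0.1]
grip_width: 38.3
gripper_force: 0.0
```

carry_out(
  plan="0 0 0 -7;0 0 0 -14;0 0 0 -21;0 0 0 -28;0 0 0 -35;0 0 0 -42;0 0 0 -49;0 0 0 -56;0 0 0 -63;0 0 0 -70",
)

```text
t: 17.82
tool_pos: [468.2, -335.3, 184.4]
orientation: [177.6, -1.1, 162.0]
wrist_force: [-0.3, -0.0, 0.1]
grip_width: 38.3
gripper_force: 0.0
```

carry_out(
  plan="0 0 0 -7;0 0 0 -14;0 0 0 -21;0 0 0 -28;0 0 0 -35;0 0 0 -42;0 0 0 -49;0 0 0 -56;0 0 0 -63;0 0 0 -70",
)

```text
t: 18.65
tool_pos: [468.2, -335.3, 184.5]
orientation: [178.2, 1.9, -128.1]
wrist_force: [-0.1, 0.9, 0.2]
grip_width: 38.2
gripper_force: 0.0
```

carry_out(
  plan="0 0 0 -7;0 0 0 -14;0 0 0 -21;0 0 0 -28;0 0 0 -35;0 0 0 -42;0 0 0 -49;0 0 0 -56;0 0 0 -63;0 0 0 -70",
)

```text
t: 19.48
tool_pos: [468.2, -335.2, 184.5]
orientation: [-178.9, 2.4, -58.0]
wrist_force: [-0.1, 0.1, 0.5]
grip_width: 38.2
gripper_force: 0.0
```

```bash
python3 - <<'E'
from h import *
rel()
snap('scene','s5');print(check('s5',PTS));crop('s5',130,100,450,340,2.5,'m5')
E
```

```text
at [ 468.2 -335.2  184.5] [-178.9    2.4  -58. ] [ -37.   18.   -9.   65.    2. -159.]
{'rA': (5, -20, 0.44), 'rB': (13, -14, 0.66), 'bar1': (0, 0, 1.0), 'bar2': (0, 0, 0.79)}
```

View pics/m5.png

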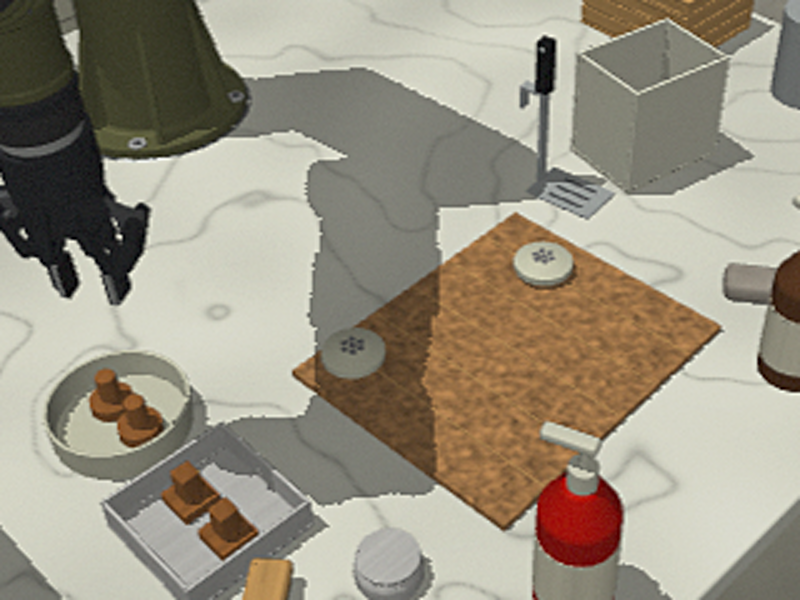

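```bash
python3 - <<'E'
from h import *
s=bot.state();print(R.from_euler('xyz',s['orientation'],degrees=True).as_matrix()[:,2])
rel((500,20,200))
E
```

```text
[-0.00490269  0.04557165 -0.99894904]
at [ 468.2 -335.3  184.5] [-178.8    2.4  -57.7] [ -37.   18.   -9.   65.    2. -159.]
(500, 20, 200) [-283.7 -216.7    0.5]
```

carry_out(
  plan="-311 -235 0 -7;-311 -235 0 -14;-311 -235 0 -21;-311 -235 0 -28;-311 -235 0 -35;-311 -235 0 -42;-311 -235 0 -49;-311 -235 0 -56;-311 -235 0 -60;-311 -235 0 -60",
)

```text
t: 20.37
tool_pos: [505.5, 56.4, 202.4]
orientation: [-177.3, 0.1, 1.9]
wrist_force: [-0.4, -0.3, -0.5]
grip_width: 38.5
gripper_force: 0.0
```

```bash
python3 - <<'E'
from h import *
rel()
E
```

```text
at [505.5  56.4 202.4] [-1.773e+02  1.000e-01  1.900e+00] [   5.    9.  -18.   63.    3. -177.]
```

carry_out(
  plan="0 0 0 -7;0 0 0 -7;0 0 0 -7;0 0 0 -7",
)

```text
t: 20.7
tool_pos: [503.1, 71.1, 202.1]
orientation: [-178.5, -0.1, 6.9]
wrist_force: [-0.6, 0.2, 0.6]
grip_width: 38.2
gripper_force: 0.0
```

```bash
python3 - <<'E'
from h import *
rel();s=bot.state();print(R.from_euler('xyz',s['orientation'],degrees=True).as_matrix()[:,2])
E
```

```text
at [503.1  71.1 202.1] [-1.785e+02 -1.000e-01  6.900e+00] [   7.    9.  -18.   63.    2. -180.]
[-0.0012636   0.02708062 -0.99963245]
```

carry_out(
  plan="0 0 0 -4;0 0 0 -4;0 0 0 -4;0 0 0 -4",
)

```text
t: 21.03
tool_pos: [500.6, 87.7, 202.4]
orientation: [-179.3, -0.2, 9.4]
wrist_force: [-0.1, 0.1, -0.1]
grip_width: 38.4
gripper_force: 0.0
```

```bash
python3 - <<'E'
from h import *
rel();s=bot.state();print(R.from_euler('xyz',s['orientation'],degrees=True).as_matrix()[:,2])
E
```

```text
at [500.6  87.7 202.4] [-179.3   -0.2    9.4] [  10.    9.  -18.   63.    1. -180.]
[ 0.00237832  0.01200351 -0.99992513]
```

carry_out(
  plan="0 0 0 -3.5;0 0 0 -3.5;0 0 0 -3.5;0 0 0 -3.5",
)

```text
t: 21.37
tool_pos: [497.6, 103.0, 202.5]
orientation: [179.9, -0.3, 11.7]
wrist_force: [0.3, -0.2, -0.3]
grip_width: 38.7
gripper_force: 0.0
```

```bash
python3 - <<'E'
from h import *
rel();s=bot.state();print(R.from_euler('xyz',s['orientation'],degrees=True).as_matrix()[:,2])
E
```

```text
at [497.6 103.  202.5] [179.9  -0.3  11.7] [  12.    9.  -18.   63.   -0. -180.]
[ 0.00545959 -0.00120015 -0.99998438]
```

carry_out(
  plan="0 0 -10 7;0 0 -20 14;0 0 -40 21;0 0 -40 28;0 0 -40 35;0 0 -40 42;0 0 -40 49;0 0 -40 56;0 0 -40 63;0 0 -40 70",
  fingers=0.1,
)

```text
t: 22.2
tool_pos: [497.4, 102.9, 242.6]
orientation: [-179.8, -0.2, -58.6]
wrist_force: [-0.3, 0.3, -0.2]
grip_width: 47.1
gripper_force: 0.0
```

carry_out(
  plan="0 0 0 7;0 0 0 14;0 0 0 21;0 0 0 28;0 0 0 35;0 0 0 42;0 0 0 49;0 0 0 56;0 0 0 63;0 0 0 70",
)

```text
t: 23.03
tool_pos: [497.4, 102.9, 242.5]
orientation: [-179.7, 0.1, -128.6]
wrist_force: [0.0, -0.5, -0.5]
grip_width: 47.1
gripper_force: 0.0
```

carry_out(
  plan="0 0 0 7;0 0 0 14;0 0 0 21;0 0 0 28;0 0 0 35;0 0 0 42;0 0 0 43.5;0 0 0 43.5;0 0 0 43.5",
)

```text
t: 23.78
tool_pos: [497.3, 103.2, 242.5]
orientation: [-179.9, 0.3, -171.7]
wrist_force: [0.3, 0.0, -1.0]
grip_width: 47.1
gripper_force: 0.0
```

```bash
python3 - <<'E'
from h import *
rel((463.5,231.5,238));s=bot.state();print(R.from_euler('xyz',s['orientation'],degrees=True).as_matrix()[:,2])
E
```

```text
at [497.3 103.2 242.5] [-179.9    0.3 -171.7] [ 12.   8. -14.  68.  -0.   4.]
(463.5, 231.5, 238) [ 15.  131.9   4.2]
[ 0.0054573  -0.00101236 -0.9999846 ]
```

carry_out(
  plan="4 35 4 0;8 70 4 0;12 105 4 0;15 132 4 0;15 132 4 0;15 132 20 0;15 132 30 0;15 132 30 0;15 132 30 0",
)

```text
t: 24.53
tool_pos: [463.1, 231.2, 211.6]
orientation: [-179.9, 0.2, -171.7]
wrist_force: [-0.0, 0.5, -0.2]
grip_width: 47.0
gripper_force: 0.0
```

```bash
python3 - <<'E'
from h import *
c=snap('scene','s6');d=snap('top','t6');rel()
crop('s6',280,80,440,180,5,'m6');p=bot.state()['tool_pos'];print((proj(c,p)-[280,80])*5,(proj(c,[463.5,231.5,193])-[280,80])*5,check('s6',dict(spat=(352,190),bar1=(348,206),bar2=(271,241))))
E
```

```text
at [463.8 231.7 212.6] [-179.9    0.3 -171.7] [ 27.   9. -16.  64.  -0.  18.]
[337.5 143. ] [335.5 174.5] {'spat': (0, 0, 1.0), 'bar1': (0, 0, 1.0), 'bar2': (0, 0, 1.0)}
```

View pics/m6.png

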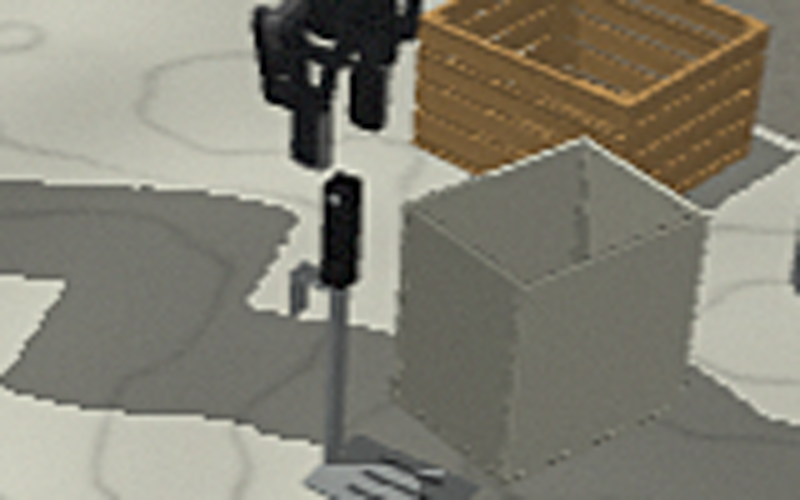

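carry_out(
  plan="-1 0 20 0;-1 0 40 0;-1 0 60 0;-1 0 71 0;-1 0 71 0;-1 0 71 0",
)

```text
t: 25.13
tool_pos: [464.9, 232.1, 141.5]
orientation: [-179.9, 0.3, -171.7]
wrist_force: [0.9, 0.9, 0.9]
grip_width: 46.8
gripper_force: 0.0
```

carry_out(
  plan="0 0 0 0;0 0 0 0;0 0 0 0;0 0 0 0;0 0 0 0;0 0 0 0",
  fingers=-1,
  grip_force=80,
)

```text
t: 25.63
tool_pos: [465.8, 233.0, 142.6]
orientation: [-180.0, 0.4, -171.7]
wrist_force: [-1.3, 1.4, 6.1]
grip_width: 17.0
gripper_force: 78.7
```

carry_out(
  plan="0 0 -10 0;0 0 -30 0;0 0 -60 0;0 0 -60 0;0 0 -60 0",
)

```text
t: 26.05
tool_pos: [465.7, 232.9, 203.3]
orientation: [-180.0, 0.5, -171.7]
wrist_force: [0.9, 0.3, -1.8]
grip_width: 16.9
gripper_force: 78.2
```

```bash
python3 - <<'E'
from h import *
c=snap('scene','s7');d=snap('top','t7');rel()
crop('s7',290,120,420,220,4,'a');crop('t7',190,170,290,250,5,'b')
a=cv2.imread('pics/a.png');b=cv2.imread('pics/b.png');b=cv2.resize(b,(500,400))[:, 220:];a=a[:,:520]
m=np.hstack([a,b]);cv2.imwrite('pics/m7.png',m);print(m.shape)
E
```

```text
at [464.2 232.1 200.9] [-179.9    0.3 -171.7] [ 27.  10. -17.  63.  -0.  18.]
(400, 800, 3)
```

View pics/m7.png

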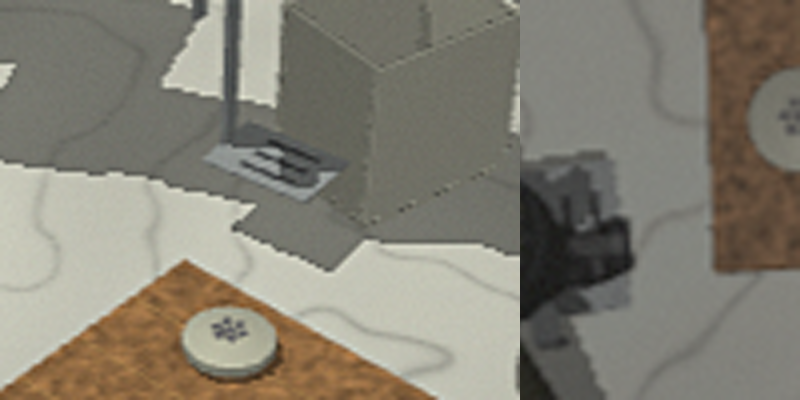

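```bash
python3 - <<'E'
from h import *
s=load('s7');t=load('t7');z=61
q=[px(s,290+u/4-.4,120+v/4-.4,z) for u,v in[(348,163),(312,200),(205,158)]];print(q,(q[0]+q[1])/2)
print([px(t,190+(u-300)/5-.4,170+v/5-.4,z) for u,v in[(607,150),(632,306)]])
rel()
E
```

```text
[array([546.3, 272.9]), array([556.9, 221.2]), array([469.4, 205.2])] [551.6  247.05]
[array([554.9, 217.4]), array([463.9, 200.5])]
at [464.2 232.1 200.9] [-179.9    0.3 -171.7] [ 27.  10. -17.  63.  -0.  18.]
```

```bash
python3 - <<'E'
from h import *
rel((441.5,106.5,201))
E
```

```text
at [464.2 232.1 200.9] [-179.9    0.3 -171.7] [ 27.  10. -17.  63.  -0.  18.]
(441.5, 106.5, 201) [ 4.06e+01 -1.21e+02 -1.00e-01]
```

carry_out(
  plan="8 -24 0 3;16 -48 0 6;24 -72 0 8.3;32 -96 0 8.3;40.5 -121 0 8.3;40.5 -121 0 8.3;40.5 -121 20 8.3;40.5 -121 35 8.3;40.5 -121 35 8.3;40.5 -121 35 8.3",
)

```text
t: 26.98
tool_pos: [440.7, 106.6, 165.0]
orientation: [-179.9, 0.1, -180.0]
wrist_force: [-0.1, -0.2, -0.9]
grip_width: 17.0
gripper_force: 79.0
```

```bash
python3 - <<'E'
from h import *
rel()
c=snap('scene','s8');snap('top','t8');p=bot.state()['tool_pos']
crop('s8',290,140,420,240,6,'m8')
print((proj(c,[p[0]+87.5,p[1],p[2]-141.5])-[290,140])*6,(proj(c,[584,106.5,28])-[290,140])*6)
E
```

```text
at [440.7 106.6 165. ] [-1.799e+02  1.000e-01 -1.800e+02] [ 14.   5. -28.  57.  -0.  14.]
[252.6 321.6] [339.6 371.4]
```

View pics/m8.png

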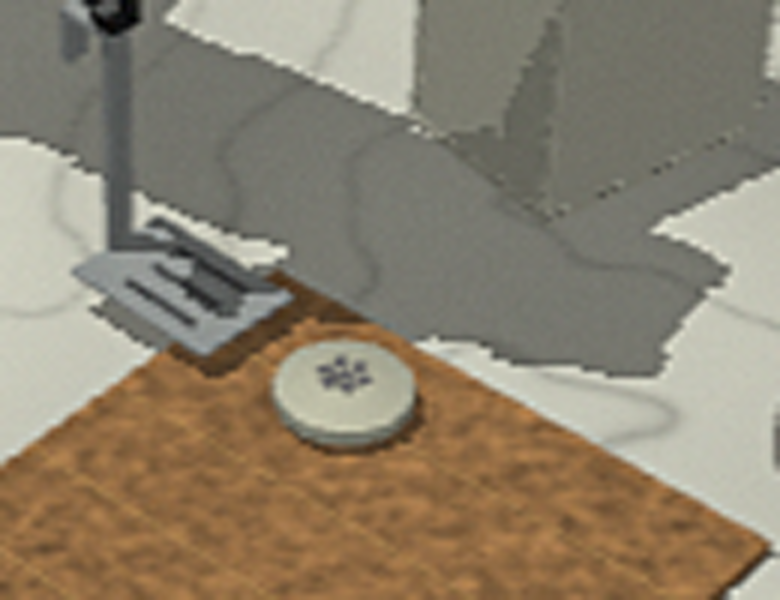

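carry_out(
  plan="0 0 5 0;0 0 10 0;0 0 12 0;0 0 12 0;0 0 12 0;0 0 12 0",
)

```text
t: 27.58
tool_pos: [442.3, 106.8, 154.4]
orientation: [-179.9, 0.3, -180.0]
wrist_force: [0.6, 0.3, -2.3]
grip_width: 17.0
gripper_force: 79.0
```

carry_out(
  plan="0 0 1 0;0 0 1 0;0 0 1 0",
)

```text
t: 27.83
tool_pos: [442.3, 106.7, 153.3]
orientation: [-179.9, 0.3, 180.0]
wrist_force: [-0.2, 0.3, -1.2]
grip_width: 17.1
gripper_force: 79.0
```

carry_out(
  plan="0 0 1 0;0 0 1 0;0 0 1 0",
)

```text
t: 28.08
tool_pos: [442.2, 106.7, 152.2]
orientation: [-179.9, 0.3, -180.0]
wrist_force: [-0.6, 0.3, -2.0]
grip_width: 16.9
gripper_force: 79.0
```

carry_out(
  plan="0 0 1 0;0 0 1 0;0 0 1 0",
)

```text
t: 28.33
tool_pos: [442.2, 106.7, 151.2]
orientation: [-179.9, 0.3, 180.0]
wrist_force: [0.5, -0.3, -2.3]
grip_width: 16.8
gripper_force: 79.0
```

carry_out(
  plan="0 0 1 0;0 0 1 0;0 0 1 0",
)

```text
t: 28.58
tool_pos: [442.2, 106.9, 150.7]
orientation: [-180.0, 0.3, -180.0]
wrist_force: [-2.9, -0.3, 4.7]
grip_width: 17.0
gripper_force: 79.9
```

carry_out(
  plan="0 0 1 0;0 0 1 0;0 0 1 0",
)

```text
t: 28.83
tool_pos: [442.1, 107.0, 150.6]
orientation: [-180.0, 0.3, -180.0]
wrist_force: [-7.9, 0.5, 14.1]
grip_width: 17.2
gripper_force: 81.4
```

carry_out(
  plan="0 0 -1 0;0 0 -2 0;-8 0 -2 0;-16 0 -2 0;-22 0 -2 0;-26 0 -2 0;-30 0 -2 0;-33 0 -2 0;-33 0 -2 0;-33 0 -2 0",
)

```text
t: 29.67
tool_pos: [475.2, 106.7, 151.2]
orientation: [-179.9, 0.3, 180.0]
wrist_force: [0.1, 0.1, -1.9]
grip_width: 17.1
gripper_force: 79.2
```

```bash
python3 - <<'E'
from h import *
rel()
c=snap('scene','s9');crop('s9',310,170,400,237,8,'m9')
E
```

```text
at [475.2 106.7 151.2] [-179.9    0.3  180. ] [ 13.   9. -26.  56.  -0.  13.]
```

View pics/m9.png

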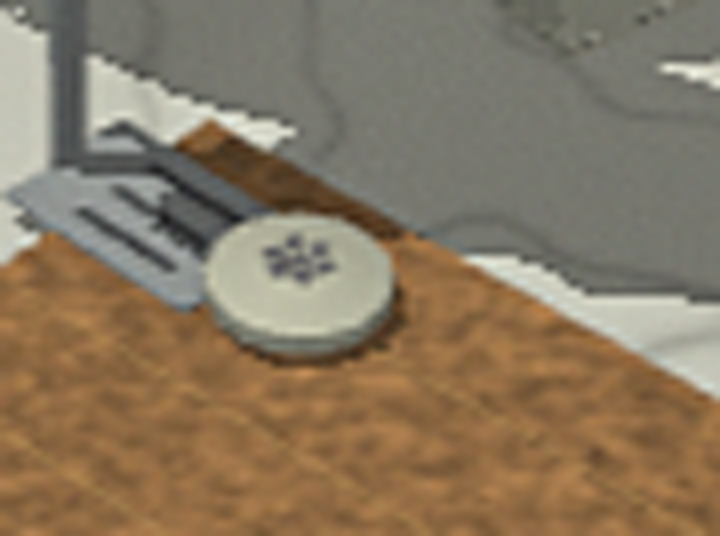

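```bash
cat > traj.py <<'E'
import numpy as np
def pose(th):  # bar centre-bottom position and rotation for tilt th (rad), pivot sequence A(14,0) -> B(32,6)
    a=np.arctan(1/3)
    def rot(t): return np.array([[np.cos(t),np.sin(t)],[-np.sin(t),np.cos(t)]])  # nose-down forward
    if th<=a: A=np.array([14,0.]); return A-rot(th)@A, rot(th)
    B=np.array([32,6.]); Bw=np.array([14+np.hypot(18,6),0]); 
    if th<=np.pi/2: return Bw-rot(th)@B,rot(th)
    C=np.array([32,14.]); return Bw+[8,0]-rot(th)@C,rot(th)
def path(r0=-24,h0=2.5,ths=None,rend=-9):
    out=[]
    for d in ths:
        f=np.clip((d-8)/50,0,1); r=r0+(rend-r0)*f; h=max(0,(abs(r)-14)/3)
        o,M=pose(np.radians(d)); p=o+M@np.array([r,h]); out.append((d,*(p-[r0,h0]).round(1)))
    return out
if __name__=='__main__':
    for x in path(ths=[4,8,12,16,20,24,28,32,36,40,44,48,52,56,60,64,68,72,76,80,84,88,92,96,100,104,108,112]): print(*x)
E
python3 traj.py
```

```text
4 0.3 3.5
8 0.8 6.1
12 2.6 8.0
16 4.5 9.7
20 6.4 11.8
24 8.5 14.4
28 10.6 16.9
32 12.9 19.1
36 15.3 21.1
40 17.7 22.8
44 20.3 24.6
48 23.1 26.2
52 25.9 27.5
56 28.7 28.6
60 31.3 30.0
64 33.6 31.7
68 36.1 33.3
72 38.6 34.6
76 41.2 35.8
80 43.9 36.8
84 46.7 37.6
88 49.5 38.3
92 52.4 39.0
96 55.3 39.7
100 58.3 40.3
104 61.3 40.7
108 64.3 40.8
112 67.4 40.8
```

carry_out(
  plan="0 0 -3.5 0;-1 0 -6 0;-2.5 0 -8 0;-4.5 0 -10 0;-6.5 0 -12 0;-8.5 0 -14.5 0;-10.5 0 -17 0;-13 0 -19 0;-15.5 0 -21 0;-18 0 -23 0",
)

```text
t: 30.55
tool_pos: [493.4, 106.7, 174.7]
orientation: [-179.9, 0.3, 180.0]
wrist_force: [-0.0, 0.3, -1.0]
grip_width: 17.1
gripper_force: 79.1
```

```bash
python3 - <<'E'
from h import *
rel();snap('scene','f1');snap('top','g1')
E
```

```text
at [493.4 106.7 174.7] [-179.9    0.3  180. ] [ 12.   9. -21.  59.  -0.  12.]
```

carry_out(
  plan="-2.5 0 -2 0;-5 0 -3 0;-8 0 -4.5 0;-11 0 -6 0;-13.5 0 -7 0;-16 0 -9 0;-18.5 0 -10.5 0;-21 0 -12 0;-23.5 0 -13 0",
)

```text
t: 31.4
tool_pos: [517.0, 106.8, 187.9]
orientation: [-179.9, 0.3, 180.0]
wrist_force: [-0.1, -0.5, -2.1]
grip_width: 16.9
gripper_force: 79.1
```

```bash
python3 - <<'E'
from h import *
rel();snap('scene','f2');snap('top','g2')
t=[]
for n in('f1','f2'):
    crop(n,320,150,420,240,4,'a');t.append(cv2.imread('pics/a.png'))
cv2.imwrite('pics/m10.png',np.hstack(t))
E
```

```text
at [517.  106.8 187.9] [-179.9    0.3  180. ] [ 12.  11. -17.  61.  -0.  12.]
```

View pics/m10.png

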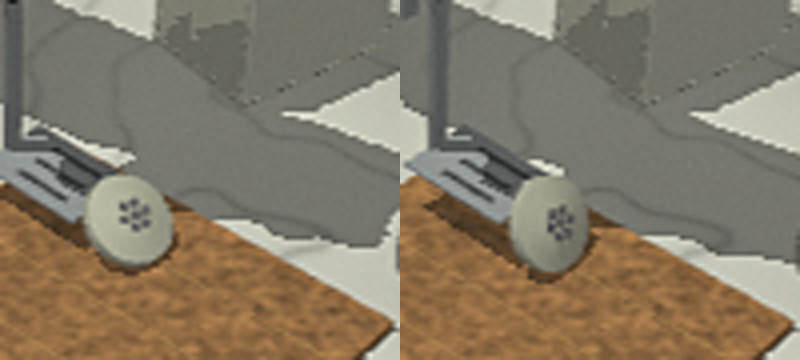

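The bar is tilting over its far rim as planned, about 40° in the left frame and 75° in the right. Pushing it over now.

carry_out(
  plan="-2.5 0 -1 0;-5.5 0 -2 0;-8 0 -2.5 0;-11 0 -3 0;-14 0 -4 0;-16 0 -4.5 0;-18 0 -5 0;-20 0 -5 0;-22 0 -5 0;-24 0 -5 0",
)

```text
t: 32.33
tool_pos: [540.6, 106.8, 192.8]
orientation: [-179.9, 0.3, -180.0]
wrist_force: [-0.7, -0.7, -2.2]
grip_width: 16.8
gripper_force: 79.1
```

carry_out(
  plan="-2 0 0 0;-4 0 0 0;-4 0 0 0;-4 0 0 0;-4 0 0 0;-4 0 0 0",
)

```text
t: 32.83
tool_pos: [544.4, 106.8, 192.8]
orientation: [-179.9, 0.3, -180.0]
wrist_force: [-0.2, 0.0, -2.0]
grip_width: 16.7
gripper_force: 79.1
```

```bash
python3 - <<'E'
from h import *
rel();c=snap('scene','f3');snap('top','g3')
for n in('scene0','s9','f3'):
    im=cv2.imread(f'pics/{n}.png');h=cv2.cvtColor(im,cv2.COLOR_BGR2HSV)
    m=((h[...,1]<50)&(h[...,2]>130)).astype('uint8')
    k,l,st,ce=cv2.connectedComponentsWithStats(m)
    print(n,[(st[i].tolist(),ce[i].round(1).tolist()) for i in range(1,k) if 150<st[i][4]<700 and 230<ce[i][0]<420 and 170<ce[i][1]<290])
E
```

```text
at [544.4 106.8 192.8] [-179.9    0.3 -180. ] [ 11.  14. -13.  63.  -0.  11.]
scene0 [([336, 197, 23, 15, 259], [346.9, 204.4])]
s9 []
f3 [([329, 190, 41, 19, 252], [347.1, 198.0]), ([363, 210, 24, 17, 326], [374.5, 218.2])]
```

```bash
python3 - <<'E'
from h import *
c=load('f3');print(px(c,374.5,218.2,26),proj(c,[660,106.5,28]))
g=cv2.imread('pics/f3.png',0);o=cv2.imread('pics/scene0.png',0)
print(g[209:228,362:388:1][::2,::2]);print(o[195:214,335:361][::2,::2])
E
```

```text
[677.4 111.6] [368.1 215.4]
[[ 67  75  73  61  55  59  54  68  75  88 123 119 118]
 [ 71  66  75 161 174 171 170 168 171 135  97 108 118]
 [ 66 101 182 174 173 171 168 166 165 166 165 134 128]
 [ 69 188 178 177 179 179 176 175 170 168 167 167 125]
 [118 184 182 183 182 181 182 180 178 174 169 168 164]
 [120 188 183 184 187 186 185 182 178 179 176 171 174]
 [100 166 189 188 191 189 188 185 181 179 177 177 165]
 [105 118 188 195 192 192 187 184 182 182 180 179  85]
 [119 117 115 145 207 200 190 188 189 190 142  98  76]
 [118 113  90  86 115 115 109 111 110 113 104  48  76]]
[[107 104 114 106 103  78  86 104 112 108 154 207 200]
 [125 108 108 140 170 166 166 163 146 106 100 103 174]
 [115 126 176 172 172 161 131 167 165 160 155 105 110]
 [136 180 175 178  94 122 125  97 157 163 163 157 101]
 [144 182 180 182 141  91 128 127 107 170 165 168 121]
 [132 185 183 182 188 188 148 187 179 175 172 171  93]
 [ 88 183 186 186 186 186 186 178 176 175 172 169  57]
 [ 92 112 186 193 189 186 184 180 179 178 173  92  55]
 [107  90 110 127 151 181 195 193 161 123 102  59  75]
 [116 121  98  67 112 120 115 116 108  79  63  67 119]]
```

```bash
python3 - <<'E'
from h import *
print(check('f3',dict(bar2=(271,241)),14))
rel((400,-127,200),(544,106.7,230))
E
```

```text
{'bar2': (0, 0, 1.0)}
at [544.4 106.8 192.8] [-179.9    0.3 -180. ] [ 11.  14. -13.  63.  -0.  11.]
(400, -127, 200) [ 144.4 -233.8   -7.8]
(544, 106.7, 230) [  0.2  -0.1 -37.2]
```

carry_out(
  plan="0 0 -15 0;0 0 -30 0;20 0 -30 0;60 0 -30 0;100 0 -30 0;144 0 -30 0;144 0 -30 0;144 0 -30 0",
)

```text
t: 33.6
tool_pos: [398.0, 106.6, 222.1]
orientation: [-179.9, 0.3, -179.9]
wrist_force: [1.1, -0.8, -1.1]
grip_width: 17.2
gripper_force: 79.1
```

carry_out(
  plan="0 40 0 0;0 80 0 0;0 120 0 0;0 160 0 0;0 200 0 0;0 234 0 0;0 234 0 0;0 234 30 0;0 234 55 0;0 234 55 0",
)

```text
t: 34.43
tool_pos: [391.8, 318.1, 154.6]
orientation: [-177.1, -0.6, 179.4]
wrist_force: [-4.2, -39.2, -19.1]
grip_width: 17.6
gripper_force: 238.6
```

```bash
python3 - <<'E'
from h import *
rel((400,-127,152.5));snap('scene','s11')
print(check('s11',dict(bar2=(271,241)),14))
im=cv2.imread(f'pics/s11.png');h=cv2.cvtColor(im,cv2.COLOR_BGR2HSV)
m=((h[...,1]<50)&(h[...,2]>130)).astype('uint8')
k,l,st,ce=cv2.connectedComponentsWithStats(m)
print([(st[i].tolist(),ce[i].round(1).tolist()) for i in range(1,k) if 150<st[i][4]<700 and 230<ce[i][0]<420 and 170<ce[i][1]<290])
E
```

```text
at [391.8 318.1 154.6] [-177.1   -0.6  179.4] [ 40.  12. -20.  60.  -2.  41.]
(400, -127, 152.5) [ -12.7 -444.4   24.2]
{'bar2': (0, 0, 1.0)}
[([363, 210, 24, 17, 317], [374.6, 218.3])]
```

The sign was wrong: at yaw 180, tool y is world +y. The blade ran into the caddy, so I'm backing off.

carry_out(
  plan="0 -20 0 0;0 -40 0 0;0 -70 0 0;0 -70 0 0;0 -70 0 0",
)

```text
t: 34.9
tool_pos: [402.0, 270.3, 166.9]
orientation: [-180.0, 0.4, 179.9]
wrist_force: [-0.3, 0.7, -1.8]
grip_width: 17.2
gripper_force: 80.6
```

carry_out(
  plan="0 0 -30 0;0 0 -60 0;0 0 -60 0;0 0 -60 0",
)

```text
t: 35.23
tool_pos: [402.6, 273.1, 229.0]
orientation: [179.9, 0.6, -180.0]
wrist_force: [0.4, -0.7, -1.6]
grip_width: 17.0
gripper_force: 80.6
```

```bash
python3 - <<'E'
from h import *
rel((400,-127,214));c=snap('scene','s12');d=snap('top','t12');p=bot.state()['tool_pos']
t=[]
crop('s12',230,80,430,230,4,'a');a=cv2.imread('pics/a.png')
crop('t12',150,160,300,280,2.6,'b');b=cv2.imread('pics/b.png');
a=a[:,:600];m=np.zeros((600,800,3),'uint8');m[:,:500]=a[:, :500];m[:312,500:800]=b[:,:300];cv2.imwrite('pics/m12.png',m)
for q in([0,0,-141.5],[87,0,-141.5],[87,30,-141.5],[87,-30,-141.5]): print((proj(c,p+q)-[230,80])*4)
E
```

```text
at [402.6 273.1 229. ] [ 179.9    0.6 -180. ] [ 34.   5. -19.  65.  -0.  34.]
(400, -127, 214) [   3.1 -400.1   14. ]
[438.  215.6]
[525.6 261.6]
[552.4 245.2]
[498.  278.4]
```

View pics/m12.png

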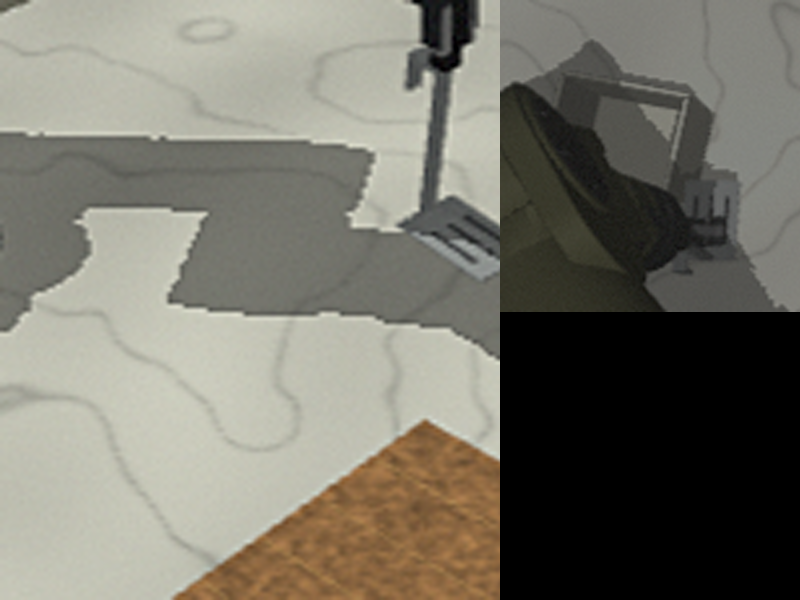

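carry_out(
  plan="-20 -30 0 0;-38 -58 0 0;-38 -58 20 0;-38 -58 45 0;-38 -58 70 0;-38 -58 75 0;-38 -58 75 0;-38 -58 75 0;-38 -58 75 0",
)

```text
t: 36.08
tool_pos: [438.4, 212.8, 151.2]
orientation: [-179.9, 0.2, -180.0]
wrist_force: [-0.6, 0.7, -0.9]
grip_width: 16.9
gripper_force: 80.4
```

```bash
cat >> h.py <<'E'
def tracker(c,pts): return [proj(c,p) for p in pts]
def ascii(f,u0,v0,u1,v1):
    g=cv2.imread(f'pics/{f}.png',0)[v0:v1,u0:u1]; s=" .:-=+*#%@"
    for i,r in enumerate(g): print(v0+i,''.join(s[min(9,x*10//230)] for x in r))
E
python3 - <<'E'
from h import *
rel();c=snap('scene','s13');p=bot.state()['tool_pos']
for q in([0,0,-20],[0,0,-139.5],[87,30,-139.5],[87,-30,-139.5],[0,-30,-139.5],[-14,0,-20],[-27,0,-45]): print(q,proj(c,p+q))
u,v=proj(c,p+np.array([0,0,-100])).astype(int)
ascii('s13',u-40,v-50,u+60,v+50)
E
```

```text
at [438.4 212.8 151.2] [-179.9    0.2 -180. ] [ 26.   9. -25.  56.  -0.  26.]
[0, 0, -20] [335.3 133.2]
[0, 0, -139.5] [334.6 167.2]
[87, 30, -139.5] [363.2 175.4]
[87, -30, -139.5] [349.4 184.5]
[0, -30, -139.5] [327.6 171.5]
[-14, 0, -20] [331.8 131.3]
[-27, 0, -45] [328.4 136.9]
106 ... ....         .             .       . .       . . .                                              
107 .  ..                  .                .. ..        .      .           .                           
108     .                       .        .   .      .  .             ..               .                 
109                         .       .     .   .     .                                                  .
110                                      .     .           .                      .       .      .      
111                              .      .   .   .  ..                                 .                 
112   .                     .      .   .      ..          .              .      .                       
113         ..                         .  .         .                    .        
[... 9125 characters left out ...]
 .            .                 
201                                ..     .                                   .                         
202                      .              .                             . .       .        .              
203                     .                                    .                 .           .            
204                   .        ...     .                                      .                .       .
205            .   ..  .       ...            .                                  .   .               .  h.py:32: RuntimeWarning: overflow encountered in scalar multiply
  for i,r in enumerate(g): print(v0+i,''.join(s[min(9,x*10//230)] for x in r))
```

carry_out(
  plan="0 0 2 0;0 0 4 0;0 0 4 0;0 0 4 0",
)

```text
t: 36.47
tool_pos: [438.7, 213.2, 149.8]
orientation: [180.0, 0.4, -180.0]
wrist_force: [-6.5, -1.3, 15.7]
grip_width: 17.1
gripper_force: 82.8
```

carry_out(
  plan="0 0 2 0;0 0 2 0;0 0 2 0",
)

```text
t: 36.72
tool_pos: [438.5, 213.3, 149.6]
orientation: [180.0, 0.4, -180.0]
wrist_force: [-13.3, -3.2, 32.3]
grip_width: 17.3
gripper_force: 85.0
```

carry_out(
  plan="0 0 1.5 0;0 0 1.5 0;0 0 1.5 0",
)

```text
t: 36.97
tool_pos: [438.5, 213.4, 149.5]
orientation: [179.9, 0.4, -180.0]
wrist_force: [-18.2, -4.7, 46.5]
grip_width: 17.4
gripper_force: 86.7
```

carry_out(
  plan="0 0 1.5 0;0 0 1.5 0;0 0 1.5 0",
)

```text
t: 37.22
tool_pos: [438.4, 213.5, 149.4]
orientation: [179.9, 0.4, -180.0]
wrist_force: [-23.5, -5.8, 59.5]
grip_width: 16.9
gripper_force: 88.4
```

carry_out(
  plan="0 0 -2 0;0 0 -4 0;0 0 -6 0;0 0 -6 0;0 0 -6 0",
)

```text
t: 37.63
tool_pos: [438.9, 213.1, 149.7]
orientation: [-180.0, 0.4, -180.0]
wrist_force: [-4.1, -1.0, 10.3]
grip_width: 17.2
gripper_force: 82.0
```

carry_out(
  plan="0 0 0 0;0 0 0 0;0 0 0 0;0 0 0 0;0 0 0 0;0 0 0 0",
  fingers=0.1,
)

```text
t: 38.13
tool_pos: [438.7, 212.7, 148.9]
orientation: [-179.9, 0.3, -180.0]
wrist_force: [0.0, 0.1, -0.4]
grip_width: 47.0
gripper_force: 0.0
```

carry_out(
  plan="0 0 -35 0;0 0 -70 0;0 0 -105 0;0 0 -105 0",
)

```text
t: 38.47
tool_pos: [441.2, 214.3, 260.8]
orientation: [179.8, 0.8, 180.0]
wrist_force: [1.1, 0.3, 0.1]
grip_width: 47.1
gripper_force: 0.0
```

```bash
sed -i 's/x\*10/int(x)*10/' h.py; python3 - <<'E'
from h import *
rel();c=snap('scene','s14');t=snap('top','t14')
for q in([425,213,193],[425,213,127],[425,213,2],[510,243,2],[510,183,2],[425,183,2]): print(q,proj(c,q),proj(t,q))
ascii('s14',300,95,380,185)
E
```

```text
at [441.2 214.3 260.8] [179.8   0.8 180. ] [ 26.   5. -15.  69.  -0.  26.]
[425, 213, 193] [332.2 112.3] [243.5 241.1]
[425, 213, 127] [331.9 132.6] [247.6 242.8]
[425, 213, 2] [331.3 167.9] [254.3 245.7]
[510, 243, 2] [359.1 175.8] [245.1 217.4]
[510, 183, 2] [345.3 184.8] [264.9 217.4]
[425, 183, 2] [324.3 172.2] [264.3 245.7]
95 #########**##########%####%#*-::-:-*#########################%%*--======----=---
96 ###########################%%#*--++%########################%%#==----====-=---++
97 ###########################%%%%%%%%#####################%##%%%#=-==---=======---
98 #########*####################%#%%#######################%%#%%#--====+--=======-
99 ##########################################################%#%%#-====-===---=====
100 ##################%####%%%%##%#######################%#####%%%#=-=====-===---===
101 #####################%%%##%#%%%%#%###########%#####%####%%%#%%%*--=====-====---=
102 ################%##%#%##%%%##%%%%%#%##%%%#%%#%%#%%###%%%##%%%#*=+--=====--===++-
103 ###############%#%%%#%%%%%%%%%%%%%%%%%%%%#%%%#%#%##%%%%%%%%%%%*-===---==========
104 #####
[... 6175 characters left out ...]
=++=+=+++++==++=====
177 ##%%%%%%%%%%%%%%%%%%%%%%%######=+***+-:=*****-:=+*********+=+++++=+++++=+=+=====
178 ###%%%%%%%%%%%%%%%%%%%%%%####%%%*=+***=--+****=:-+******+=-===+++++++=+====*%===
179 %###%%%%%%%%%%%%%%%%%%%%%%###%%%%%*+****=:=************+*@@%==+++++++==*@%%%%%@#
180 %%###%%%%%%%%%%%%%%%%%%%%%###%%%%%%#=+***+-:=+*******+=+%%%%@%===++++=*%%%%%%%%%
181 %%%##%%%%%%%%%%%%%%%%%%%%%###%%%%%%%%*=+***==*******=*@%%%%%%%@%=====*@%%%%%%%%%
182 %%%###%%%%%%%%%%%%%%%%%%%%%###%%%%%%%%%*+*********+=*%%%%%%%%%%%#====+%%%%%%%%%%
183 %%%###%%%%%%%%%%%%%%%%%%%%%%##%%%%%%%%%%#=+******=+%%%%%%%%%%%%%%%#+%%%%%%%%%%%%
184 %%%###%%%%%%%%%%%%%%%%%%%%%%##%%%%%%%%%%%%*=+**+-+%##%%%%%%%%%%%%%%%%%%%%%%%%%%%
```

The spatula has settled flat: handle top at (332,113), tip corners at (359,176) and (346,185), so its origin is about (426,213) with yaw 0. Regripping.

carry_out(
  plan="13 0 0 0;13 0 20 0;13 0 50 0;13 0 80 0;13 0 100 0;13 0 112.5 0;13 0 112.5 0;13 0 112.5 0;13 0 112.5 0",
)

```text
t: 39.32
tool_pos: [425.4, 212.7, 141.8]
orientation: [-179.9, 0.3, -180.0]
wrist_force: [0.5, -0.3, -0.2]
grip_width: 47.0
gripper_force: 0.0
```

carry_out(
  plan="0 0 0 0;0 0 0 0;0 0 0 0;0 0 0 0;0 0 0 0;0 0 0 0",
  fingers=-1,
  grip_force=100,
)

```text
t: 39.82
tool_pos: [426.4, 213.1, 142.7]
orientation: [180.0, 0.4, -180.0]
wrist_force: [-0.9, 0.3, 6.5]
grip_width: 16.9
gripper_force: 98.3
```

carry_out(
  plan="0 0 -10 0;0 0 -30 0;0 0 -60 0;0 0 -60 0;0 0 -60 0",
)

```text
t: 40.23
tool_pos: [426.8, 213.4, 203.5]
orientation: [180.0, 0.5, 180.0]
wrist_force: [0.4, 0.5, -2.9]
grip_width: 16.6
gripper_force: 97.7
```

```bash
python3 - <<'E'
from h import *
rel((400,-127,200),(400,-127,152));c=snap('scene','s15')
print(check('s15',dict(bar2=(271,241)),14))
E
```

```text
at [426.8 213.4 203.5] [180.    0.5 180. ] [ 27.   5. -22.  62.  -0.  27.]
(400, -127, 200) [  26.8 -340.4    3. ]
(400, -127, 152) [  27.2 -340.5   51. ]
{'bar2': (0, 0, 1.0)}
```

carry_out(
  plan="25 -40 0 0;25 -80 0 0;25 -120 0 0;25 -160 0 0;25 -200 0 0;25 -240 0 0;25 -280 0 0;25 -320 0 0;25 -340 0 0;25 -340 0 0",
)

```text
t: 41.12
tool_pos: [399.5, -130.7, 200.6]
orientation: [-179.9, 0.2, 179.7]
wrist_force: [-0.7, 0.3, -0.7]
grip_width: 17.2
gripper_force: 99.1
```

carry_out(
  plan="0 0 15 0;0 0 30 0;0 0 40 0;0 0 46 0;0 0 46 0;0 0 46 0;0 0 46 0",
)

```text
t: 41.7
tool_pos: [401.1, -127.1, 156.2]
orientation: [-179.9, 0.4, -180.0]
wrist_force: [-0.3, -0.1, -0.9]
grip_width: 16.8
gripper_force: 99.3
```

```bash
python3 - <<'E'
from h import *
rel();c=snap('scene','s16');p=bot.state()['tool_pos']
for q in([85.5,30,-141.5],[85.5,-30,-141.5]): print(proj(c,p+q))
print(proj(c,[545.1,-126.9,28]))
ascii('s16',225,205,300,262)
E
```

```text
at [ 401.1 -127.1  156.2] [-179.9    0.4 -180. ] [-18.   1. -33.  55.   0. -18.]
[265.3 224.9]
[247.1 236.5]
[271.  238.3]
205 %%%%%%#----=#%%%%%%%%%%%%%%%%%%%%%%%%%%%%%%%%%%%%%%%%%%%%%%%%%%%%%@%=+++=++
206 %%%%%%#-----*%%%%%%%%%%%%%%%%%%%%%%%%%%%%%##%%%%%%%%%%%%%%%@%%%%%%@%=++++++
207 %%%%%%%=----+%%%%%%%%%%%%%%%%%%%%%%%%%%%%%%%%%%%%%%%%%%%@%*%*@%%%%=+=++++=+
208 %%%%%%%+----+@%%%%%%%%%%%%%%%%%%%%%%%%%%%%%%%%%%%%%%%@@@%==+=*@@%===+=+++=+
209 %%%%%%%+----+%%%%%%%%%%%%%%%%%%%%%%%%%%%%%%%%#%%%%@@@%=========*@%=+++==+++
210 %%%%%%%+----=#%%@%+=#@%%%%%%%%%%%%%%%%%%%%%%%%%@@@%==+==+++++===++==+++++++
211 %%%%%%%*----=#@%+----*%@%%%%%%%%%%%%%%%%%%%@@%#==+===++++++++++++==++=++=-:
212 %%%%%%%#----=#%*--=+--=#@%%%%%%%%%%%%%%%%@@%======++++++=++++++++++==++=-::
213 %%%%%%%%=----+****##*--=#@%%%%%%%%%%%%%@@%=======+++++++++++++++=+==++=-:::
214 %%%%%%%#=----------------+%@%%%%%%%%%%@%===+++=====+++++=+++=++=+++++=-----
215 %%%%%%%%+-------------=----*@@%%%@@@@@@%==++++++====+++++==++=++=+++-::----
216 %%%%%%%%+-=----------::-=---*@@@@%=====+=++++++++=====+=++==+++++=-:::::---
217 %%%%%%#******
[... 2882 characters left out ...]
%%%%%%%%%%#-:==========+++++=+++=======+++++==+++====++**++=
254 %%%%%%%%%%%%%%%%%%%%%%%%%%%+:--=====+=+++===++=======++========+++==+++++==
255 %%%%%%%%%%%%%%%%%%%%%%%%%%%%*-:-========++==========+++++======+++++++++*++
256 %%%%%%%%%%%%%%%%%%%%%%%%%%%%%%=:-++=-=============++++=+==-======++++=++++=
257 %%%%%%%%%%%%%%%%%%%%%%%%%%%%%%%*:-+=-==============+===++======+++++++++===
258 %%%%%%%%%%%%%%%%%%%%%%%%%%%%%%%%*---====++++==+++++==+++++=====++++===++==+
259 %%%%%%%%%%%%%%%%%%%%%%%%%%%%%%%%@%+:-==++++=====+++==++======+++++=====++==
260 %%%%%%%%%%%%%%%%%%%%%%%%%%%%%%%%%%%*:-=+++==========+++======++++++===+++++
261 ###############%%%%%%%%%%%%%%%%%%%%@%-:-=++======++++++===+===+===+*++++++*
```

carry_out(
  plan="0 0 3 0;0 0 4.5 0;0 0 4.5 0;0 0 4.5 0",
)

```text
t: 42.08
tool_pos: [400.7, -127.3, 151.2]
orientation: [-179.9, 0.3, -180.0]
wrist_force: [-0.7, 0.0, -1.7]
grip_width: 17.1
gripper_force: 99.3
```

carry_out(
  plan="-8 0 0 0;-14 0 0 0;-20 0 0 0;-26 0 0 0;-30 0 0 0;-33 0 0 0;-34.5 0 0 0;-34.5 0 0 0;-34.5 0 0 0",
)

```text
t: 42.83
tool_pos: [435.1, -127.2, 151.3]
orientation: [-180.0, 0.3, -180.0]
wrist_force: [-0.7, -0.1, -1.4]
grip_width: 16.9
gripper_force: 99.2
```

carry_out(
  plan="0 0 -3.5 0;-1 0 -6 0;-2.5 0 -8 0;-4.5 0 -10 0;-6.5 0 -12 0;-8.5 0 -14.5 0;-10.5 0 -17 0;-13 0 -19 0;-15.5 0 -21 0;-18 0 -23 0",
)

```text
t: 43.67
tool_pos: [453.4, -127.2, 174.7]
orientation: [-179.9, 0.3, -180.0]
wrist_force: [-0.5, 0.1, -2.2]
grip_width: 17.0
gripper_force: 99.2
```

```bash
python3 - <<'E'
from h import *
rel();c=snap('scene','f4')
ascii('f4',240,205,305,258)
E
```

```text
at [ 453.4 -127.2  174.7] [-179.9    0.3 -180. ] [-16.   6. -26.  58.   0. -16.]
205 %%%-----+@%%%%%%%%%%%%%%%%%%%%%@@%%%%%%%%%%%%%%%%%%%%%%%@%==+++++
206 %%%=----+@%%%%%%%%%%%%@%%@%##%%%@@%%%%%%%%%%%%%%%%%%%%%%%%#===++=
207 %%%*----+%%%%%%%%%%%%%%%%%%%%%%@%%%%%%@%%%%%%%%%%%%%%%%%%%%#==+==
208 %%%+----+%%%%%%%%%%%%%%%%%%%%%%%%%%%%%%%%%%%%%%%%%%%%%%%%%%@%==--
209 %%%+----=#@%%%%%%%%%%%%%%%%%%%#%%%%%%%%%%%%%%%%%%%%%%%%%%%%@%-:::
210 %%%*----=#@%%%%%%%%%%%%%%%%%%%%%%%%%%%%%%%%%%%%%%%%%%%%%%%@%*===:
211 %%%%-----*@%%%%%%%%%%%%@%%%%%%%#%%%%%%%%%%%%%%%%%%%%%%%%%%*=====:
212 %%%%-----*@%%%%%@%%%%%%%%%%%%%%%%%%%%%%%%%%%%%%%%%%%%%%%%*======+
213 %%%%=----+@%%@@%%@@%%%%%%%%%@%%%#%%%%%%%%%%%%%%%%%%%%%%#+======++
214 %%%%=----+@%@@%+=#@@%%%%%%%%%%%%%##%%%%%%%%%%%%%%%%%%%*++=:-++++=
215 %%%%+----+%@%+---=#@@%%%%%%%%%%%%%##%%%%%%%%%%%%%%%@%*==--:-=*+=-
216 %%%%+----+%#*+----=*%@%%%%%%%%%%%%%###%%%%%%%%%%%%%*=::::------=:
217 %%%%#----=****##*---=#@@%%%%%%%%%%%%%####%%%%%%%@%+:::::-------::
218 %%%%#-----------=----=#@@%%%%%%%%%%%%%#####%%%%%*:::::::::-:---::
219 %%%@%------------==---=*%@%%%%%%%%%
[... 1990 characters left out ...]

248 %%%%%%#-=====++++++++++:-=+##########*********=::-+++====++=====+
249 %%%%%%#:=====++++++++++=-==+*########********+::-=========+======
250 %%%%%%%=:-=++++++++++++=====+*######*#*******-::-+++======+++====
251 %%%%%%%%=:-=+===+==+++=+====-=+#####*******=:--++++++++++++++=++=
252 %%%%%%%%%*--=+++====+=====++--==+#######*+=::=*++=+===++++++=====
253 %%%%%%%%%@%-:=======+==++++=::--===++++=--::-+++++===++**+++=====
254 %%%%%%%%%%@%=:-======+==+++==:::::::-::-:::-====+++==+++*+=++++==
255 %%%%%%%%%%%%%*-:-=======+++=====::::::::-+==+===+++++++++*++++++=
256 %%%%%%%%%%%%%%%=:-++=-=============:-+++++=-=====++++++++*+====++
257 %%%%%%%%%%%%%%%%*:-++==+======+=====++==++======+++++++++====++++
```

The second bar is up at about 40°, the same as the first. Continuing.

carry_out(
  plan="-2.5 0 -2 0;-5 0 -3 0;-8 0 -4.5 0;-11 0 -6 0;-13.5 0 -7 0;-16 0 -9 0;-18.5 0 -10.5 0;-21 0 -12 0;-23.5 0 -13 0",
)

```text
t: 44.47
tool_pos: [476.9, -127.3, 187.9]
orientation: [-179.9, 0.3, -180.0]
wrist_force: [0.3, -0.1, -1.7]
grip_width: 16.9
gripper_force: 99.2
```

carry_out(
  plan="-2.5 0 -1 0;-5.5 0 -2 0;-8 0 -2.5 0;-11 0 -3 0;-14 0 -4 0;-16 0 -4.5 0;-18 0 -5 0;-20 0 -5 0;-22 0 -5 0;-24 0 -5 0",
)

```text
t: 45.3
tool_pos: [500.7, -127.2, 192.7]
orientation: [-179.9, 0.3, -180.0]
wrist_force: [0.9, -0.1, -1.6]
grip_width: 17.0
gripper_force: 99.2
```

carry_out(
  plan="-2 0 0 0;-4 0 0 0;-4 0 0 0;-4 0 0 0;-4 0 -20 0;-4 0 -40 0;-4 0 -40 0",
)

```text
t: 45.88
tool_pos: [506.1, -127.7, 236.3]
orientation: [-179.9, 0.6, -180.0]
wrist_force: [0.9, 0.6, -1.0]
grip_width: 16.8
gripper_force: 99.4
```

```bash
python3 - <<'E'
from h import *
rel();c=snap('scene','f5');t=snap('top','g5')
ascii('f5',280,222,330,262)
ascii('g5',225,155,285,205)
E
```

```text
at [ 506.1 -127.7  236.3] [-179.9    0.6 -180. ] [-14.   9. -14.  67.   0. -14.]
222 -+##*******++==+++++++++===++++====+++++==++=::---
223 --=*******=====++++++=+++====++++===++++==++=---:-
224 =*******+====+++++====+++++===+++==+++=::-==::::--
225 =******==+====++++====+=++++++++*+==:::::----::::-
226 *****====+===+++========+++++++++=-:::::::--------
227 ****=-======+++===++++=+++++++=::---------:::-----
228 **==++======+++++++===++++++-:::::::------::------
229 *+=+==+===++==++++++==+++::::-------------::::::--
230 =+++++++++++++++=====++-:-----------------::::::--
231 =::--:-==+++====---===:-:---------::--:-------:---
232 ::---::-+++*+=====+=--:-::---::::::::-:::---------
233 -------:--++++++-----:::--::--:::-----:::---------
234 :-------::=++==-----::::::::----:-::::------::---:
235 --::--------:----:------:::-----:-----------:-----
236 -:::--::---::-----------:::--::-------:::---------
237 --::--:::::::-:::----------::--:----------:-------
238 -::------:::---------------:---:::--------:-------
239 -::--------:-------------:-:----::::---------:---:
240 -----::---::-------------
[... 3730 characters left out ...]
++*****+*+**++******+****+*+++++++++=----------:::
195 +********+++********+++**+*******++*+*++++++++=---------::::
196 +*******++++++***********+++++****+*****+++++*=---------::::
197 =+******++++*+*******+*+***++****+*+**++***+**=--------:::::
198 -=+*****++++*++**********+******+*************=--------:::::
199 --=+****++++*+*******+**+++***********++**++**=-------::::::
200 ----+**+++****+*+************+*++**+*+*+***+**=-----::::::::
201 -----+*+++***********+****+*+*******+***+**+**=-----::::::::
202 ------++++********************+********++**+**=-----::::::::
203 -------=++********+*******************+*******+=-----:::::::
204 -------=+*******+***+**+******+******+********+=-=--::::::::
```

carry_out(
  plan="0 0 0 0;0 0 0 0;0 0 0 0",
)

```text
t: 46.23
tool_pos: [503.6, -127.0, 231.7]
orientation: [-180.0, 0.2, 180.0]
wrist_force: [0.1, 1.6, -1.5]
grip_width: 16.5
gripper_force: 99.4
```

```bash
python3 - <<'E'
from h import *
c=snap('scene','f6')
ascii('f6',275,240,325,285)
print(proj(c,[545+74,-127,8]),proj(c,[545+91,-127,28]),proj(c,[578,-127,8]))
E
```

```text
240 ---------::-----:-------------------------------::
241 ----------::---::--------::--------------:::------
242 :::::--:::::::------------:-------::---------:::-:
243 -------:::::---:-------:----------:::------------:
244 -----::::::::::::::--:-:::------:------------:----
245 -----::::::::::::::-------------::----::---------:
246 ::--:-:::::::----::::---::::---:::-----:----------
247 :-:-----::::--------:+###**+==:-:::::--------::::-
248 :-------::::-::----+##########*+++==-:=+*+:::-==::
249 ::---::--:::::-=-+#############*+======++++==++++=
250 ::---:::--::--=+%################+=====++==+==++++
251 ::---::::----=+%#################*+====++===++++++
252 =::--:-----==+%###################*+==++++++++++++
253 ==::-----:-=+%%####################*===+++++===+++
254 ==+=:---::-+%%#####################*+==+++++====+*
255 ==+++--::=#%%%%#%#%%################+==+++======++
256 +++++=::.=#%%%%%%%%%%%%%############+-==++===+++++
257 ==+=+++=.+%%%%%%%%%%%%%%############=-==+++=++++++
258 ++=+++++==#%%%%%%%%%%%%%%%##########--===+++++++++
259 ++=+++===+*%%%%%%%%%%%%%%%#########*:-+====++=====

[... 716 characters left out ...]
73 @@%+:-=======++++=+++++=++++=====+++++*++=++++++++
274 %@@%*::-+===+++++++++++==++++=++++++++++==+++*+++=
275 %%@@@%-:-++++++++++=====+++++++++++=+++==+++++++++
276 %%%%@@%+::=++++++++=+====++++++++++++++++++++++++=
277 @%%%%@@%*-:=*+=============+++++=+++=++++====++++=
278 %%%%%@@@@%+:-=+======++======++==++++=========++++
279 %%%%%%%%@@%+::=++====+++======+==+++===+++====++++
280 %%%%%%%%%%@%*-:-=+++=++++++++++====+===+++++====++
281 %%%%%%@%%%@@@%=:-=++++==+++++++==+++++++***+====++
282 %%@@%%%%%%%%@@%*:-+++++++++++++=+=+++++++++======+
283 %@%%%%%%%%%%%%@%*--=++++++====+++===+=============
284 %@%%%%%%%%%%%%%@@%+:-=+++=+=+++++===+=====+======+
[291.5 259.5] [296.  257.5] [280.2 250.8]
```

carry_out(
  plan="0 0 0 7;0 0 0 14;0 0 0 21;0 0 0 28;0 0 0 35;0 0 0 42;0 0 0 49;0 0 0 56;0 0 0 63;0 0 0 70",
)

```text
t: 47.12
tool_pos: [504.0, -127.1, 232.3]
orientation: [179.8, 0.1, 109.7]
wrist_force: [-0.2, -0.2, -1.7]
grip_width: 16.6
gripper_force: 99.1
```

carry_out(
  plan="0 0 0 7;0 0 0 14;0 0 0 21;0 0 0 28;0 0 0 29.4;0 0 0 29.4;0 0 0 29.4",
)

```text
t: 47.7
tool_pos: [504.2, -127.2, 232.6]
orientation: [179.7, -0.0, 80.8]
wrist_force: [0.3, -0.6, -1.4]
grip_width: 16.8
gripper_force: 99.1
```

```bash
python3 - <<'E'
from h import *
rel((501,200,231),(501,281,231));c=snap('scene','f7')
ascii('f7',275,244,325,268)
print('caddy');ascii('f7',355,105,425,140)
E
```

```text
at [ 504.2 -127.2  232.6] [179.7  -0.   80.8] [-14.   9. -14.  67.   0.  85.]
(501, 200, 231) [322.4 -55.7   1.3]
(501, 281, 231) [402.4 -68.7   1.2]
244 -----+=--==========++==+=::-----:-----------:-----
245 :=++===--==========++++++=::-----:----::----------
246 -=++==========++=====++++===---:::-----:----------
247 ====++=+====+++++++++*###***-:---------------::::-
248 ==++++++=======+*#############+-:-:::::-----::::::
249 -=+++==++=====*################*=::::::-----:-----
250 ==+++===++==+*###################+:::::------:---:
251 ==+++===++++*#####################+=:::---::---:=+
252 ===++===+=+*#######################*=:------:=**+*
253 =====++++=+%#######################*=++=:--:-+=++*
254 ===+++===+*%#######################*+=+++:-+====++
255 ===++++==+#%%##%#%%#################+==+++===+==++
256 =+++++==-+#%%#%%%%%%%#%#############+-===+===+++++
257 =++==++==+%%%%%%%%%%%%%%############=-==++++++++++
258 +==+++++=+#%%%%%%%%%%%%%%%##########--+====+++++++
259 +==++====+#%%%%%%%%%%%%%%%#########*:-+====++=====
260 ==+++=====*%%%%%%%%%%%%%%%#########=::-+==========
261 +++++===+=+
[... 2300 characters left out ...]
#@@*=================*%%%
131 %%%%%+++++++++++++++#@*-=====++++=======--=#@#+==========+=======*%%%%
132 %%%%%+++++++++++++++=+@%=====+==========*%%*========+=+++=+=+====*%%%%
133 %%%%%++++++++++++++++++#@*=====+=====+#@%+======+====+=+=====+===*%%%%
134 %%%%%+++++++++++++++++++*@%========+#%#=====++=+===+========+===+#%%%%
135 %%%%%+++++++++++++++++++++#%+===+#@%+====+==++=+=+===++=========+%%%%%
136 %%%%%++++++++++++++++++++++*@#+#%#+===++==+=+===========+=+=====+#%%%%
137 %%%%%++++++++++++++++++++++++%%+========+=+=++===++=+===++======*%%%%#
138 %%%%*++++++++++++++++++++++++++=======+=====++==+===+=+==+======*%%%##
139 %%%%*=++++++++++++++++++++++++=====++++=+++===+==+=======+======*%%###
```

```bash
python3 - <<'E'
from h import *
c=load('f7')
q=[px(c,u,v,140) for u,v in[(360.3,121.8),(384.5,137.3),(420.8,122.3),(397.3,107.5)]];print(*q)
print(proj(c,[501,281,140]))
E
```

```text
[457.2 297.4] [558.4 283.2] [582.7 417.8] [482.2 437.4]
[368.1 129.7]
```

carry_out(
  plan="40 -7 0 0;80 -14 0 0;120 -21 0 0;160 -28 0 0;200 -34 0 0;240 -41 0 0;280 -48 0 0;320 -55 0 0;322 -55.5 0 0;322 -55.5 0 0",
)

```text
t: 48.58
tool_pos: [501.8, 201.8, 232.2]
orientation: [179.7, 0.0, 80.9]
wrist_force: [-0.2, 0.0, -1.3]
grip_width: 17.1
gripper_force: 99.1
```

carry_out(
  plan="25 -4 0 0;50 -7 0 0;78 -11 0 0;78 -11 0 0;78 -11 10 0;78 -11 20 0;78 -11 20 0;78 -11 20 0",
)

```text
t: 49.25
tool_pos: [503.4, 276.4, 211.1]
orientation: [179.8, 0.1, 80.5]
wrist_force: [0.4, -0.3, -0.3]
grip_width: 16.7
gripper_force: 99.0
```

```bash
python3 - <<'E'
from h import *
rel();c=snap('scene','f8');p=bot.state()['tool_pos']
n=np.array([-.163,-.987,0])
for k,q in dict(stem=p+n*-2.5-[0,0,45],tongue_bot=p-n*27.5-[0,0,45.5],hooktop=p-n*27-[0,0,18]).items(): print(k,proj(c,q))
ascii('f8',345,90,425,145)
E
```

```text
at [503.4 276.4 211.1] [1.798e+02 1.000e-01 8.050e+01] [ 29.  16.  -9.  66.  -0. 128.]
stem [369.2 122.1]
tongue_bot [376.  119.5]
hooktop [376.6 111. ]
90 ############%#- :  . ..... ...... .... ......------===-=====-==-=--==-===----+*=
91 #############%%%#.  ..........  ............:------=====-========--====-====+*=-
92 #############%%%%+ ......  . .:........... :-------=======-===---===-=-==+**=---
93 ###############%#-  ...  .............    :++---+=-=====-====-===-=----=+*=-----
94 ###############%%#    . . ....  .....  . .:-+*+---=======-=====-===--=+*==------
95 ###############%%#= ..   ..   ........   :=---+*+=--====--=-=-===+-=++*=--------
96 ##############%#%#-:-.    ............. :==------+**+--======-=---=**=------==--
97 #############%#%%#-::    .......... .. :-==--------+***+--==----=+*=------==----
98 ########%######%%#:::    ... .....  . .:=-===--------=***+-++==+*==-------------
99 ##########%####%%#::.  . .  .....  .:---=---===---------+***++**=------==-------
100 #############%%%%#-:.   .--:   ..:-====---=+-====---------+***=------==--------=
101 ###%###%#%%#%#%%%#
[... 3017 characters left out ...]
==============+*%#%#
137 =+%%##%%%%%%%%#======-----============+#%=================================*%%###
138 +%%###%%%%%%%%*=======----==========++++==================================*%%###
139 %%%##%%%%%%%%%+-=====-----==========++++==================================*%%###
140 %%###%%%%%%%%%*-=====-----===========+++==================================*%####
141 %####%%%%%%%%%*======----=========+=++=+=================================+#####%
142 %%%%%%%%%%%%%%*======----=========+=++++=================================+###%%#
143 ===+%%%%%%%%%#+======-----========++++++==================================*%%%%%
144 ========*@%%%%+======-----========++++=+=================================*%%%%%%
```

carry_out(
  plan="3 0 0 0;3 0 10 0;3 0 20 0;3 0 30 0;3 0 40 0;3 0 44 0;3 0 44 0;3 0 44 0",
)

```text
t: 49.97
tool_pos: [504.6, 281.1, 168.0]
orientation: [179.7, 0.0, 80.6]
wrist_force: [0.7, -0.8, -1.4]
grip_width: 16.7
gripper_force: 99.0
```

carry_out(
  plan="0 0 2 0;0 0 4 0;0 0 4 0;0 0 4 0",
)

```text
t: 50.3
tool_pos: [505.0, 281.2, 164.6]
orientation: [179.7, -0.0, 80.6]
wrist_force: [-0.6, 0.8, -1.9]
grip_width: 16.8
gripper_force: 99.0
```

carry_out(
  plan="0 0 2 0;0 0 2 0;0 0 2 0",
)

```text
t: 50.55
tool_pos: [504.8, 281.2, 162.4]
orientation: [179.7, 0.0, 80.6]
wrist_force: [-0.3, 0.6, -1.8]
grip_width: 16.5
gripper_force: 99.0
```

carry_out(
  plan="0 0 2 0;0 0 2 0;0 0 2 0",
)

```text
t: 50.8
tool_pos: [505.1, 281.3, 160.6]
orientation: [179.7, -0.0, 80.6]
wrist_force: [0.5, 0.1, -0.3]
grip_width: 16.5
gripper_force: 99.6
```

carry_out(
  plan="0 0 -2 0;3 0 -2 0;5 0 -2 0;5 0 -2 0;5 0 -2 0",
)

```text
t: 51.22
tool_pos: [505.6, 286.3, 162.3]
orientation: [179.7, 0.0, 80.6]
wrist_force: [-0.3, -1.2, -2.1]
grip_width: 16.7
gripper_force: 99.4
```

carry_out(
  plan="2 0 0 0;2 0 0 0;2 0 0 0",
)

```text
t: 51.47
tool_pos: [506.0, 288.2, 162.4]
orientation: [179.7, 0.0, 80.6]
wrist_force: [-0.9, 0.0, -0.9]
grip_width: 16.7
gripper_force: 99.4
```

carry_out(
  plan="2 0 0 0;2 0 0 0;2 0 0 0",
)

```text
t: 51.72
tool_pos: [506.2, 289.5, 162.3]
orientation: [179.7, 0.1, 80.6]
wrist_force: [-0.5, -3.1, -0.4]
grip_width: 16.7
gripper_force: 99.3
```

carry_out(
  plan="-1.5 0 0 0;-1.5 0 1.5 0;-1.5 0 2.5 0;-1.5 0 2.5 0;-1.5 0 2.5 0",
)

```text
t: 52.13
tool_pos: [506.3, 288.7, 160.6]
orientation: [179.6, -0.0, 80.6]
wrist_force: [-0.9, -2.3, 4.3]
grip_width: 16.3
gripper_force: 100.2
```

carry_out(
  plan="0 0 0 0;0 0 0 0;0 0 0 0;0 0 0 0;0 0 0 0;0 0 0 0;0 0 0 0;0 0 0 0",
  fingers=0.1,
  grip_force=20,
)

```text
t: 52.8
tool_pos: [506.1, 288.6, 159.9]
orientation: [179.7, -0.0, 80.6]
wrist_force: [0.9, 0.1, -0.4]
grip_width: 46.8
gripper_force: 0.0
```

carry_out(
  plan="0 0 -15 0;0 0 -45 0;0 0 -80 0;0 0 -120 0;0 0 -140 0;0 0 -140 0;0 0 -140 0;0 0 -140 0",
)

```text
t: 53.47
tool_pos: [505.0, 288.5, 298.9]
orientation: [179.7, 0.0, 80.6]
wrist_force: [0.3, 0.2, -0.9]
grip_width: 46.8
gripper_force: 0.0
```

```bash
python3 - <<'E'
from h import *
rel();c=snap('scene','z1')
ascii('z1',345,105,400,180)
o=np.array([506.,288.2,18]);n=np.array([-.163,-.987,0]);w=np.array([.987,-.163,0])
for k,q in dict(htop=o+[0,0,193],hbot=o+[0,0,127],stembot=o,tipA=o+85*n+30*w,tipB=o+85*n-30*w).items():print(k,proj(c,q))
E
```

```text
at [505.  288.5 298.9] [179.7   0.   80.6] [ 30.  15.   2.  77.  -0. 129.]
105 %%%%%%%#%%%%%%%%%*-=-=====---=====----==-=+==---------=
106 %%%%%######%%%%%%*=========+=--======--===-=+==------:-
107 %%#############%%#--=====-::  .-======--=--==-=---=**--
108 %###%%%%%%%######+----==-.     .:----=---=-=====#%%+*%-
109 ##%%%%%%%%%%%%####+-=----       .-=-==-------=#%*====*%
110 %%%%%%%%%%%%%%%%%%##*-=+-    .  .-===-=+=-=#@#+=====+==
111 %%%%%%%%%%%%%%%%%%##%%*--     . .-=====-==++=======++++
112 %%%%%%%%%%%%%%%%%###%%%%=       .-=--:=++===========+++
113 %%%%%%%%%%%%%%%%%##%%%%%+  .    .-==+++=============+++
114 %%%%%%%%%%%%%%%%###%%%%%+  .    -+++================+++
115 %%%%%%%%%%%%%%%####%%%%%*   .   -+==================+++
116 %%%%%%%%%%%%%%%###%%%%%%*   .   -+===================++
117 %%%%%%%%%%%%%%%##%%%%%%%:  . .  -+===================++
118 %%%%%%%%%%%%%%%##%%%#+*=:    .  -+===================++
119 %%%%%%%%%%%%%%%%%%%*+++=:  .    -+===================++
120 %%%%%%%%%%%%%%%#++++====.       -+=================++++
121 %%%%%%%%%%%%%%#+========.      .-===================+++
122 =
[... 2872 characters left out ...]
==
170 ***++*****=:-=+*****=:-+*****====++++==========++======
171 ********=:-+******-:-+*****+=====++++==========-===+=+=
172 +*****+-:+******=::+*****========+==+========-====++===
173 *+***********==-=+*****==+=======*=++==========+=+=====
174 ==+*******+-:-==****===+=+======-=+++=++=====+==++=====
175 ===+*****+=-+*****++=++=+=+====+#++++=-==++=+++++==+===
176 ====+***********===++++++=====+%##+-=====+===+=========
177 %%===+********==++=+++=====*%%%%%##+==================+
178 %%#====+***+===++++++====*%%%%%%%%%##%%%%%%%%%%%%%%%%%%
179 %%%#-===+++=+=+++++====*@%%%%%%%%%%%%##%%%%%%%%%%%%%%%%
htop [372.9 107.2]
hbot [371.3 127.9]
stembot [368.4 164.4]
tipA [352.4 179.7]
tipB [339.7 169.5]
```

```bash
python3 - <<'E'
from h import *
b=cv2.imread('pics/z1.png',0)
def m(f,u,v,h=13):
    a=cv2.imread(f'pics/{f}.png',0)[v-h:v+h,u-h:u+h];w=b[v-h-15:v+h+15,u-h-15:u+h+15]
    _,s,_,l=cv2.minMaxLoc(cv2.matchTemplate(w,a,cv2.TM_CCOEFF_NORMED));return l[0]-15,l[1]-15,round(s,2)
print('bar1',m('f3',375,218),'bar2',m('f7',298,257),'dish',m('s5',180,262,22),'tray',m('s5',212,300,22),'tin',m('scene0',286,325),'brush',m('scene0',235,345),'jar',m('scene0',457,115,25))
ascii('z1',360,205,392,232);ascii('z1',150,235,255,330)
E
```

```text
bar1 (0, 0, 0.79) bar2 (0, 0, 0.96) dish (0, 0, 0.85) tray (0, 0, 0.94) tin (0, 0, 1.0) brush (0, 0, 1.0) jar (0, 0, 1.0)
205 ++++++++=+===*%%%%%%%%%%%%%%%###
206 =++++====++==++*%%%%%%%%%%%%%%%%
207 +===++==+++==++==*%%%%%%%%%%%%%%
208 +===++=+++==++==+++#%%%%%%%%%%%%
209 ====+++=========++++*%%%%%%%%%%%
210 ==========+++****+=--=*%%%%%%%%%
211 ======-=*####*#*****+=-=*#%%%%%%
212 ======*#####***#******+===*#%%##
213 ===++############*******+=++####
214 ===+###############******+===+*#
215 +==*#################*****+====*
216 ==+###################**##*=====
217 +=+%######################*=====
218 +++#######################*+====
219 ===*#######################*==--
220 ==+*%#####################*--===
221 ====#%####%###############*--===
222 ====+#%%%%%###############+:-+==
223 ++===+#%%%%%%############*-:-===
224 ++====+#%%%%%###########+=-::=--
225 ++=+=-==+*#%%%%%%#%#%#+==--=+==-
226 ===++=-=++++*#####**+===:::-++==
227 ======-:-=+============:.:-==+==
228 ===-==--::-====+=+=--:-::-===+==
229 ==========::::----:---:-====++++
230 +++++++===+++=-::::--+++==++++++
231 ++++++====++
[... 9770 characters left out ...]
##*::+%*---==---=====---====+#%%%%%%%%%%
324 %%%#%%%%%%%%%%%%#%%#%%%%%%#%%###%%%#+=====+%*=******###********#####*+#+--==--=-=*****++**+**++=*%%%%%%%%
325 %%%%%%%%%%%##%#%%%%%%%##%####%%#%#%%#+=====+%*+#***##********####***#*=--=====-=++=**+++++++**+==*%%%%%%%
326 %%%%%%%%%#%###%%%%##%%%#%#%##%#%%#%%%#+=====+%*+####********###****#*--=======-=+***++++++++**+==*%%%%%%%
327 %%%%%%%%%%%%%#%%#%%%###%%%%#%##%%#%%%%#+=====+%*+##********##****##+---==--==--=***++++++++***+=-+%%%%%%%
328 %%##%##%#%%%#%%#%##%###%%%####%##%###%%#+=====*%*+#******###****#*=--====-======***+++++*++***+=:+%%%%%%%
329 %%%%#%%%%##%%%###%#%#%###%####%###%%##%%#+=====+#*+#****##*****#*--===--==-=--==***++++++++***+=-*%%%%%%%
```

```bash
python3 -c "
from cell import bot
print(bot.close_job())"
```

```text
the job is handed in; nothing more can be done
None
```

I turned both bars flower-down on the board, put all four stamps in their dish and tray, hung the spatula on the caddy rim and handed the job in; one wrong-way move bumped the spatula into the fixed caddy (about 44 N) and made me regrip it, and the hand-in call gave no verdict.

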